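# Open the neck fixture and unload the neck

### The arm

A 6-joint arm with a two-finger parallel gripper is mounted at the origin on the work surface. World frame = base frame: x ahead of the robot, y to its left, z up, the work surface at z = 0. Lengths are in m, angles in rad, forces in N, time in s.
With the tool pointing down it reaches from about 0.3 to 0.775 m from the base axis. Payload 14.6 kg.
Tool frame: the origin (TCP) lies on the centre line of the jaws, within the pads' length; the fingertips stand 17 mm ahead of it and the grasp point (between the pads) lies 2 mm behind it (ctrl.finger_overhang is the distance from the TCP to the fingertips, in m); x points along the fingers, y is the direction in which the jaws open and shut, and the axes are right-handed (so a half turn about x gives the same grasp; the last joint's range is limited). The gripper opens to 94 mm and grips with 3 to 60 N. Pads are 16 mm wide; open, the fingers measure 119 mm over their backs; the gripper's body (75 mm by 177 mm) begins 78 mm behind the grasp point.
Start: joints at [-1.262, 0.3, 1.521, -0, 1.321, -0.067], TCP at [0.202, -0.512, 0.183] pointing down, gripper open.
Joint ranges: [-3.03, 3.03], [-0.79, 2.21], [0.23, 2.52], [-1.04, 4.18], [0, 3.07], [-2.55, 2.55]. Speed limits (rad/s): [2.22, 2.22, 2.57, 3.14, 3.14, 3.14].

### API

Orientations are given as [roll, pitch, yaw] about the fixed x, y, z axes, in that order (R = Rz(yaw) Ry(pitch) Rx(roll)).
In Python, from station import monitor, imaging, ctrl gives the robot as it stands. The module is installed in compiled form; this text tells all that it offers.
- The arm moves only by the tool move_arm, never from a script. Its argument "rows" is a list of rows, each an object of numbers: "x", "y", "z": the shift along the world's x, y, z each as a share of 50 mm, from -1 to 1; "turn": the turn about the world's z as a share of 60 degrees, from -1 to 1. In form: [{"x": .., "y": .., "z": .., "turn": ..}, ...]. A call has exactly 5 rows; each row shifts and turns the pose as measured when the row begins; what a row does not reach is not made up. A row lasts 1/8 s, in which the tool goes at most 62.5 mm and 10.7 degrees, less where a joint would pass 70% of its speed; a pose out of reach is approached as far as the arm can. A call with a number of a shift or a turn outside -1 to 1 is refused whole. A call with a gripper value outside its range is refused whole. "jaw" is the closure, from -1 (fully open) to 1 (shut), set as the call begins (left out, the last holds). The fingers move at their own pace and stop on an object; "squeeze" is the grip in N (left out, the last holds). Time passes only in rows, so rows that do not move let the fingers close, or fill a call up. It gives the time, the measured TCP pose, the force and the opening at its end, in the units of the state.
- monitor.get_obs(): the state, without advancing time (a new reading comes with each control period).
- imaging.camera(name): name is "scene" or "top"; returns a dict with "frame" (400x640x3 uint8, blue, green, red), "camera_matrix" (3x3 intrinsics, pixels), "extrinsics" (4x4, takes a point from camera to world coordinates). Camera axes: x right, y up, looking along -z (the intrinsics and any distortion apply to the point x, -y, -z); pixel columns grow to the right and rows downward; lengths in m; the calibration is good to about 2 mm. A picture is of the moment at which its call begins. There is no depth.
- ctrl.hand_in(): hands the job in, once; it reports no verdict.
Trained networks look in the newest picture that a camera, given by its name, has taken for a name from the list of things; names that differ only in an ending like _2 or _b are one class to them, and where a whole thing is asked for, a point or a joint stands for the part that bears it (a point fixed in the world has none). Each returns a list of dicts, best first, with "confidence" (0 to 1); they miss things now and then, are a little off and sometimes report something else, mostly with a low value. They report only what shows in the picture. A call takes as long as a camera call.
- imaging.recognise(label, camera): "bbox" ([left, top, width, height] in pixels, round what is visible of it).
- imaging.outline_of(label, camera): "pixels" (400x640 bool, what is visible of it) and "bbox" ([left, top, width, height] in pixels, round what is visible of it).
- imaging.spot_point(label, camera): "location" ([column, row] in pixels: a listed point, or the origin of a listed thing).
The state is a dict: "time_s": time; "qpos": joint angles; "joint_vel": joint speeds; "tau": joint torques, N m; "ee_pos": TCP position; "eef_rot": TCP orientation; "force": force on the tool from outside, world axes, zero at the start; "moment": the same for the moment, N m; "grip_width": finger opening in m.
Only numpy, scipy, OpenCV 4.12 (cv2) and the standard library are available. Lean on these libraries where they do the work, as an engineer would, in place of code of your own. Each camera call takes 0.05 s, during which the arm holds its last target. There are 200 camera calls.

### The job

Raise the counterweighted hold-down by its red handle and take it over its balance point until you feel it come to rest on its sprung orange stop, easing it down there without letting it drop or forcing the spring, and let go so that it stays open by itself. Then lift the ukulele neck out of its cradles and lay it gently, fretboard up and lengthways, in the middle of the cardboard sheet. Leave everything else on the bench where it is.

Things in the scene. Friction and masses are not known exactly. Their poses are not given: they have to be found in the camera images.
- handle (a point): Centre of the hold-down's red handle, a round peg 20 mm thick, 62 mm long, along the hinge axis, near the free end of the steel arm. x along the peg (the arm's side begins 34 mm from here towards +x), y along the arm away from the pivot, z up when shut. 25 mm or more are free either side of it along y. The peg turns with the arm, so let it turn in the grip.
- pivot (a point): Point on the hold-down's hinge axis opposite the middle of the handle, 115 mm above the bench. Fixed; axes as the fixture's: x along the hinge axis and the neck, y towards the handle when shut, z up. The handle goes round it at 210 mm radius in this y-z plane: up, over the top, and down on the -y side.
- holddown (a joint): Arm angle, rad: 0 shut (arm level, rubber foot on the neck), 1.57 upright, more = leaning over to -y. Steel bar 22 x 24 x 285 mm, 0.95 kg, with a yellow 1 kg counterweight on its tail. 1 to 3 N at the handle starts it. Balance point 0.75 to 1.35 rad, varying; beyond it the arm falls open by itself, fast unless held back. Keep below 1.3 rad/s (0.27 m/s at the handle).
- buffer (a joint): Deflection, rad about the hinge, of the sprung stop: orange pin 17 mm thick on a leaf on the green post, 90 mm from the pivot. 0 = untouched. Its setting varies and is not measured: the arm meets it somewhere from 1.55 to 2.32 rad. Stiffness 24 N m/rad (0.54 N per mm at the handle), damped. The arm alone bends it about 0.01 to 0.02; over 0.08 damages it (about 7 N of push at the handle).
- fixture: Plywood base 280 x 270 x 18 mm, fixed to the bench. Origin on the bench below the neck's middle; x along the neck, y from post to handle. Two dark cradles 20 mm thick at x = -100 and +40 mm, tops 48 mm and cheeks 60 mm above the bench; between them the neck is free at both sides and 30 mm above the base. Green post 143 mm high at y = -140 mm.
- neck: Ukulele neck 260 mm long, 0.2 kg, loose in the cradles, under the foot until the arm is raised. Origin at the middle of its underside; x towards the headstock, z up (fretboard up). Shaft 45 mm wide, 28 mm high (dark fretboard 42 mm wide) from x = -130 to +60 mm; then the headstock 70 x 60 x 16 mm, its underside 6 mm higher.
- neck_mid (a point): Good grasp point of the neck, near its centre of mass: middle of the shaft's width, half-way up (14 mm above its underside), at x = -15 mm of the neck; axes as the neck's. Grip across y, 45 mm wide, from above, between the cradles, once the arm is open.
- sheet: Brown cardboard sheet 380 x 180 x 4 mm, fixed flat on the bench. Origin at the middle of its underside; x along its long side.
- glue: White glue pot, 50 mm in diameter, 75 mm tall; a bystander, origin at its underside's middle. Leave it alone.
- sanding_block: Cork sanding block 100 x 60 x 35 mm; a bystander, origin at its underside's middle. Leave it alone.
- screwdriver: Screwdriver lying on the bench; a bystander, origin at its underside's middle. Leave it alone.
- rule: Steel rule 300 x 28 x 5 mm; a bystander, origin at its underside's middle. Leave it alone.
- tin: Blue tin cup, 74 mm in diameter, 100 mm tall; a bystander, origin at its underside's middle. Leave it alone.
- parts_tray: Grey divided tray 140 x 100 x 35 mm; a bystander, origin at its underside's middle. Leave it alone.
- mallet: Hammer lying on the bench; a bystander, origin at its underside's middle. Leave it alone.

How it is judged:
On the way, in this order (a step that is already met when the one before it is completed fails the run):
1. the hold-down rests open on its sprung stop by itself, not touched by the robot, with the neck still in its cradles (value of joint buffer between 0.004 and 0.05 rad and velocity of joint holddown between -0.1 and 0.1 rad/s and contact force between each of the fingers, the arm and holddown below 0.3 N and distance between neck and fixture below 0.065 m), for 0.2 s.
2. the neck lies on the cardboard sheet (x of neck in the frame of sheet between -0.05 and 0.05 m and y of neck in the frame of sheet between -0.035 and 0.035 m and z of neck in the frame of sheet below 0.012 m and angle between the x axis of neck and the x axis of sheet, either way round below 0.17 rad and angle between neck's own z axis and vertical below 0.08 rad and linear speed of neck below 0.03 m/s), for 0.2 s.
At the end, for the whole second after the job is handed in: The hold-down rests open on its stop (stop deflected 0.004 to 0.05 rad) and is still; the neck lies still and flat on the cardboard, fretboard up, its middle within 50 mm lengthways and 35 mm crossways of the sheet's middle and within 0.17 rad of its long direction, either way round (all of step 2 and value of joint buffer between 0.004 and 0.05 rad and velocity of joint holddown between -0.1 and 0.1 rad/s); the robot touches nothing.
It fails at once if the hold-down swings faster than 1.3 rad/s (dropped, flung or banged) (velocity of joint holddown above 1.3 rad/s or velocity of joint holddown below -1.3 rad/s).
It fails at once if the sprung stop is bent by more than 0.08 rad (value of joint buffer above 0.08 rad).
It fails at once if the neck is dropped or thrown (faster than 0.5 m/s while not held) (linear speed of neck above 0.5 m/s and contact force between the fingers and neck below 0.01 N).
It fails at once if a bystander is moved by more than 25 mm (distance of any of glue, sanding_block, screwdriver, rule, tin, parts_tray, mallet from where it was at the start of the episode above 0.025 m).
It also fails if it takes over 72 s, if anything falls off the work surface, if the arm or the gripper's body presses on something with over 40 N, if the wrist force passes 120 N, or if a joint passes its speed limit or range.

## Working session

There is one attempt and no reset: what is moved stays moved. The work goes in short steps, Python scripts to look and compute and a tool call to move; the robot and the scene stay as the last step left them, time stands still between calls to the robot, and variables do not carry over. Pictures are saved under pics/ and viewed, and the job is handed in when it is done.

Besides the shell and the picture viewer there is one more tool, called after "Call:" by a JSON object that holds its "method" and its "body", one argument or row to a line. move_arm: Moves the arm, as the interface text tells. Its arguments: {"type":"object","properties":{"rows":{"type":"array"},"jaw":{"type":"number"},"squeeze":{"type":"number"}},"required":["rows"]}

```bash
mkdir -p pics; ls
cat > h.py <<'E'
import numpy as np, cv2
from station import monitor, imaging, ctrl
def snap(name, fn):
    r=imaging.camera(name); cv2.imwrite('pics/'+fn,r['frame']); return r
def ray(r,px):
    K=np.array(r['camera_matrix']);E=np.array(r['extrinsics'])
    d=np.linalg.inv(K)@np.array([px[0],px[1],1.0]); d=np.array([d[0],-d[1],-d[2]])
    return E[:3,3],E[:3,:3]@d
def atz(r,px,z):
    o,d=ray(r,px); return o+d*(z-o[2])/d[2]
def proj(r,p):
    K=np.array(r['camera_matrix']);E=np.array(r['extrinsics'])
    c=E[:3,:3].T@(np.array(p)-E[:3,3]); c=np.array([c[0],-c[1],-c[2]]); u=K@c; return u[:2]/u[2]
def tri(a,pa,b,pb):
    o1,d1=ray(a,pa);o2,d2=ray(b,pb)
    A=np.stack([d1,-d2],1); s=np.linalg.lstsq(A,o2-o1,rcond=None)[0]
    p,q=o1+s[0]*d1,o2+s[1]*d2
    return (p+q)/2,np.linalg.norm(p-q)
E
python3 - <<'E'
from h import *
np.set_printoptions(precision=4,suppress=True)
s=snap('scene','s0.png');t=snap('top','t0.png')
print(s.keys())
for n in ['handle','pivot','fixture','neck','neck_mid','sheet','holddown','buffer']:
    for c,r in(('scene',s),('top',t)):
        try: print(n,c,[(np.round(x['location'],1),round(x['confidence'],2)) for x in imaging.spot_point(n,c)][:3])
        except Exception as e: print(n,c,e)
o=monitor.get_obs();print(o)
print(s['extrinsics'],t['extrinsics'])
E
```

```text
pics
dict_keys(['frame', 'camera_matrix', 'extrinsics'])
handle scene [(array([333.4, 194.8]), 0.88)]
handle top [(array([302.5, 213.3]), 0.7)]
pivot scene [(array([274.9, 183. ]), 0.7)]
pivot top [(array([375.4, 220.4]), 0.87), (array([329.3, 195.6]), 0.64), (array([326.9, 122. ]), 0.37)]
fixture scene [(array([311.2, 224.9]), 0.87), (array([312.8, 214.3]), 0.57)]
fixture top [(array([332.3, 195.1]), 0.63), (array([274.4, 128.4]), 0.26)]
neck scene [(array([311.5, 214.1]), 0.7)]
neck top [(array([330.1, 195.1]), 0.75)]
neck_mid scene [(array([312. , 209.8]), 0.92), (array([190.9, 221.2]), 0.59)]
neck_mid top [(array([330.7, 198.9]), 0.97)]
sheet scene [(array([393.6, 232.8]), 0.79)]
sheet top [(array([236.3, 204.7]), 0.93), (array([329.8, 195. ]), 0.58), (array([274.6, 128. ]), 0.42)]
holddown scene it knows: fixture, glue, handle, mallet, neck, neck_mid, parts_tray, pivot, rule, sanding_block, screwdriver, sheet, tin
holddown top it knows: fixture, glue, handle, mallet, neck, neck_mid, parts_tray, pivot, rule, sanding_block, screwdriver, sheet, tin
buffer scene it knows: fixture, g
[... 269 characters left out ...]
16,  0.2999,  1.521 ,  0.    ,  1.3207, -0.0666]), 'joint_vel': array([ 0.0002, -0.0002,  0.0004, -0.0014, -0.0011,  0.0001]), 'tau': array([ -0.0039, -53.1581, -35.2881,   0.0707,   0.0213,  -0.    ]), 'ee_pos': array([ 0.2018, -0.5116,  0.1828]), 'eef_rot': array([2.8112, 1.5708, 0.0453]), 'force': array([-0.2258, -0.4322,  0.1444]), 'moment': array([-0.0462, -0.0134,  0.0063]), 'grip_width': 0.09376859452769093}
[[-0.2012 -0.6967  0.6885  1.57  ]
 [ 0.9794 -0.1326  0.1521  0.2075]
 [-0.0147  0.705   0.7091  1.1699]
 [ 0.      0.      0.      1.    ]] [[-0.0004  0.9965 -0.0842  0.4012]
 [-1.     -0.      0.0045 -0.0107]
 [ 0.0044  0.0842  0.9964  1.5681]
 [ 0.      0.      0.      1.    ]]
```

View pics/s0.png

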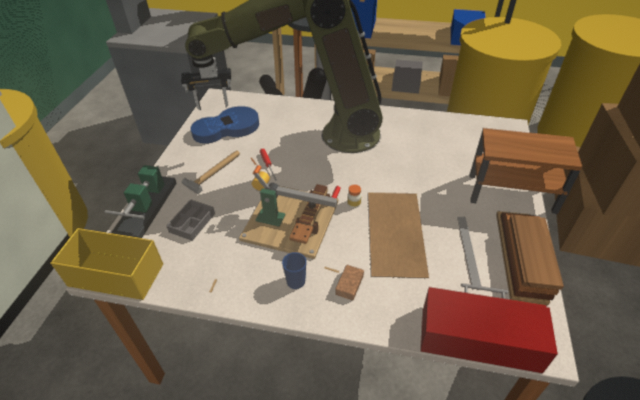

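View pics/t0.png

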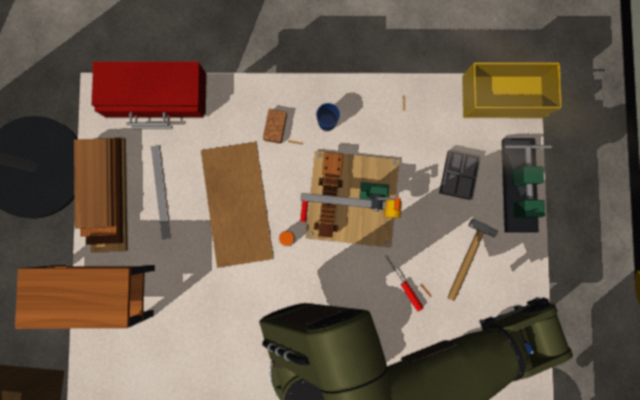

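Run:
```python
from h import *
np.set_printoptions(precision=4,suppress=True)
s=imaging.camera('scene');t=imaging.camera('top')
pts={'handle':((333.4,194.8),(302.5,213.3)),'pivot':((274.9,183),(375.4,220.4)),'fixture':((311.2,224.9),(332.3,195.1)),'neck':((311.5,214.1),(330.1,195.1)),'neck_mid':((312,209.8),(330.7,198.9)),'sheet':((393.6,232.8),(236.3,204.7))}
for k,(a,b) in pts.items(): print(k,*tri(s,a,t,b))
print(s['camera_matrix'],t['camera_matrix'])
```

```text
handle [0.4873 0.0187 0.1035] 0.012264262050072914
pivot [ 0.4661 -0.1954  0.1016] 0.008239282934436766
fixture [ 0.5487 -0.061   0.0016] 0.01311747741379599
neck [ 0.5445 -0.0557  0.0529] 0.006204604110036152
neck_mid [ 0.532  -0.0569  0.061 ] 0.006978576252879752
sheet [ 0.5207  0.2345 -0.0078] 0.008541246915928957
[[450.9718   0.     320.8698]
 [  0.     450.9718 202.9095]
 [  0.       0.       1.    ]] [[494.8925   0.     316.6673]
 [  0.     494.8925 200.2807]
 [  0.       0.       1.    ]]
```

Run:
```python
from h import *
s=imaging.camera('scene');t=imaging.camera('top')
cv2.imwrite('pics/tc.png',cv2.resize(t['frame'][130:270,190:420],None,fx=3.4,fy=3.4,interpolation=cv2.INTER_CUBIC))
cv2.imwrite('pics/sc.png',cv2.resize(s['frame'][140:290,230:440],None,fx=3.7,fy=3.7,interpolation=cv2.INTER_CUBIC))
```

```text
(no output)
```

View pics/tc.png

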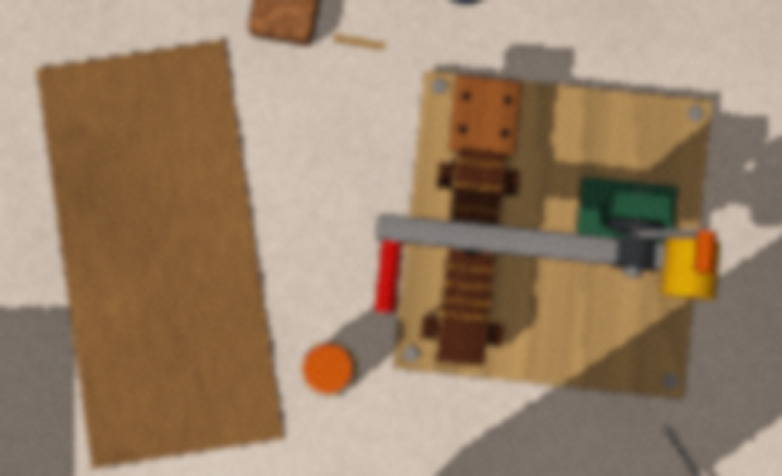

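View pics/sc.png

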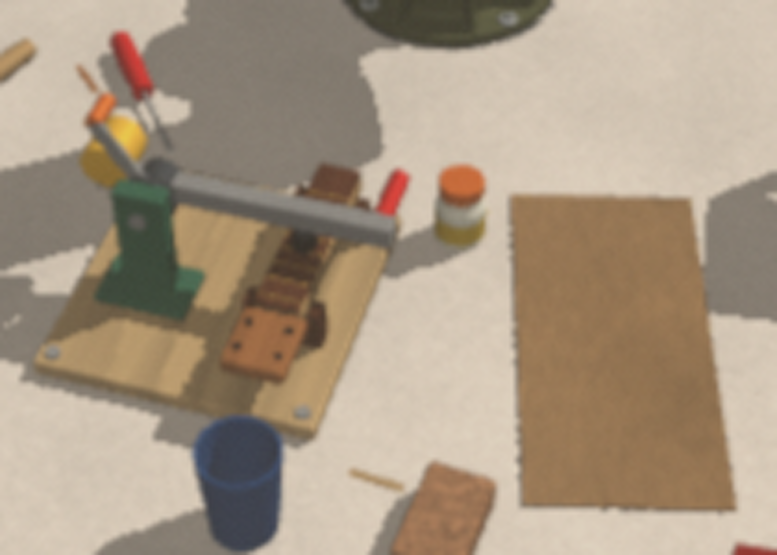

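Run:
```python
from h import *
from scipy.optimize import least_squares
from scipy.spatial.transform import Rotation as Ro
np.set_printoptions(precision=4,suppress=True)
s=imaging.camera('scene');t=imaging.camera('top')
ct=lambda u,v:(190-.5+(u+.5)/3.4+0.0,130-.5+(v+.5)/3.4)
cs=lambda u,v:(230-.5+(u+.5)/3.7,140-.5+(v+.5)/3.7)
print('base corners top z18')
P=[atz(t,ct(*c),.018) for c in [(425,70),(718,93),(685,397),(396,367)]]
for p in P: print(p)
print([np.linalg.norm(P[i]-P[(i+1)%4]) for i in range(4)])
print('mean',np.mean(P,0), 'yaw y-axis', np.arctan2(*( (P[0]-P[1])+(P[3]-P[2]))[[0,1]]))
print('yaw x', np.arctan2(*((P[0]-P[3])+(P[1]-P[2]))[[1,0]]))
print('scene base corners z18')
for c in [(37,368),(312,430),(395,230)]: print(atz(s,cs(*c),.018))
print('handle ends top z115'); a=atz(t,ct(390,240),.115);b=atz(t,ct(386,312),.115);print(a,b,(a+b)/2)
print('handle scene z115'); a=atz(s,cs(385,212),.115);b=atz(s,cs(402,174),.115);print(a,b,(a+b)/2)
print('sheet top z4'); S=[atz(t,ct(*c),.004) for c in [(38,68),(227,40),(283,437),(92,467)]]
for p in S: print(p)
print(np.mean(S,0),[np.linalg.norm(S[i]-S[(i+1)%4]) for i in range(4)])
print('sheet x yaw', np.arctan2(*((S[0]-S[3])+(S[1]-S[2]))[[1,0]]))
print('sheet scene'); S=[atz(s,cs(*c),.004) for c in [(511,197),(690,198),(735,510),(521,507)]]
for p in S: print(p)
print(np.mean(S,0))
print('glue top z75',atz(t,ct(330,368),.075),'glue scene top',atz(s,cs(461,183),.075))
o=monitor.get_obs(); print(Ro.from_euler('xyz',o['eef_rot']).as_matrix())
```

```text
base corners top z18
[ 0.6913 -0.0113  0.018 ]
[ 0.6697 -0.2844  0.018 ]
[ 0.3876 -0.2499  0.018 ]
[0.4152 0.0154 0.018 ]
[np.float64(0.273959455358732), np.float64(0.2842348898340189), np.float64(0.26672173048823483), np.float64(0.2774471873887414)]
mean [ 0.541  -0.1325  0.018 ] yaw y-axis 0.09100021728201797
yaw x -0.10902955844102213
scene base corners z18
[ 0.6697 -0.2724  0.018 ]
[ 0.6916 -0.013   0.018 ]
[0.4355 0.0143 0.018 ]
handle ends top z115
[0.524  0.0191 0.115 ] [0.4616 0.0225 0.115 ] [0.4928 0.0208 0.115 ]
handle scene z115
[0.5101 0.0177 0.115 ] [0.4579 0.024  0.115 ] [0.484  0.0208 0.115 ]
sheet top z4
[0.6957 0.3525 0.004 ]
[0.7225 0.1752 0.004 ]
[0.3509 0.1199 0.004 ]
[0.3235 0.2956 0.004 ]
[0.5231 0.2358 0.004 ] [np.float64(0.17931640783433114), np.float64(0.37569540703937515), np.float64(0.17787695710923215), np.float64(0.3765249660460784)]
sheet x yaw 0.14977111128690662
sheet scene
[0.3538 0.1182 0.004 ]
[0.3219 0.2943 0.004 ]
[0.6964 0.3525 0.004 ]
[0.7278 0.1754 0.004 ]
[0.525  0.2351 0.004 ]
glue top z75 [0.4138 0.0728 0.075 ] glue scene top [0.4176 0.0744 0.075 ]
[[-0.      0.367  -0.9302]
 [ 0.0001 -0.9302 -0.367 ]
 [-1.     -0.0001  0.    ]]
```

Call:
{"method": "move_arm", "body": {
  "rows": [
    {"x": 0.2,"y": 0.5,"z": 0.5,"turn": -0.09},
    {"x": 0.4,"y": 0.7,"z": 0.5,"turn": -0.09},
    {"x": 0.5,"y": 0.8,"z": 0.4,"turn": -0.09},
    {"x": 0.5,"y": 0.8,"z": 0.2,"turn": -0.09},
    {"x": 0.5,"y": 0.8,"z": 0,"turn": -0.09}
  ],
  "jaw": -0.2,
  "squeeze": 8
}}

```text
time_s: 1.62
ee_pos: [0.3077, -0.3276, 0.2645]
eef_rot: [-2.466, 1.568, 0.562]
force: [0.7, -0.3, 0.4]
grip_width: 0.0563
```

Call:
{"method": "move_arm", "body": {
  "rows": [
    {"x": 0.5,"y": 0.95,"z": 0,"turn": 0},
    {"x": 0.5,"y": 0.95,"z": 0,"turn": 0},
    {"x": 0.5,"y": 0.95,"z": 0,"turn": 0},
    {"x": 0.5,"y": 0.95,"z": 0,"turn": 0},
    {"x": 0.5,"y": 0.95,"z": 0,"turn": 0}
  ]
}}

```text
time_s: 2.25
ee_pos: [0.4354, -0.0821, 0.2657]
eef_rot: [-3.093, 1.566, -0.069]
force: [1.1, -0.6, 0.4]
grip_width: 0.0562
```

```bash
cat >> h.py <<'E'
from scipy.spatial.transform import Rotation as Ro
def st():
    o=monitor.get_obs(); y=Ro.from_euler('xyz',o['eef_rot']).as_matrix()[:,1]
    print('t',o['time_s'],'p',np.round(o['ee_pos'],4),'jawdir',round(np.degrees(np.arctan2(y[1],y[0])),2),'F',np.round(o['force'],2),'M',np.round(o['moment'],3),'w',round(o['grip_width'],4))
    return o
E
python3 -c "
from h import *
st()"
```

```text
t 2.25 p [ 0.4354 -0.0821  0.2657] jawdir -96.73 F [ 1.11 -0.58  0.38] M [ 0.08  -0.004 -0.014] w 0.0562
```

Call:
{"method": "move_arm", "body": {
  "rows": [
    {"x": 0.5,"y": 0.85,"z": 0,"turn": 0.02},
    {"x": 0.4,"y": 0.8,"z": 0,"turn": 0},
    {"x": 0.2,"y": 0.3,"z": 0,"turn": 0},
    {"x": 0,"y": 0,"z": 0,"turn": 0},
    {"x": 0,"y": 0,"z": 0,"turn": 0}
  ]
}}

```text
time_s: 2.88
ee_pos: [0.4919, 0.0201, 0.2657]
eef_rot: [3.107, 1.566, -0.127]
force: [0.2, -0.0, -0.5]
grip_width: 0.0562
```

Run:
```python
from h import *
st()
s=snap('scene','s1.png');t=snap('top','t1.png')
for c in('scene','top'):
    for n in('handle','glue'):print(c,n,[(np.round(x['location'],1),round(x['confidence'],2)) for x in imaging.spot_point(n,c)][:2])
cv2.imwrite('pics/sc1.png',cv2.resize(s['frame'][100:250,230:440],None,fx=3.7,fy=3.7,interpolation=cv2.INTER_CUBIC))
```

```text
t 2.875 p [0.4919 0.0201 0.2657] jawdir -95.28 F [ 0.23 -0.05 -0.54] M [0.037 0.077 0.   ] w 0.0562
scene handle [(array([333. , 195.1]), 0.93), (array([313.1, 218.4]), 0.2)]
scene glue [(array([352.9, 201.9]), 0.49)]
top handle [(array([302. , 214.4]), 0.58), (array([325.5, 122.7]), 0.23)]
top glue [(array([329.2, 194.3]), 0.66), (array([286.6, 236.9]), 0.6)]
```

View pics/sc1.png

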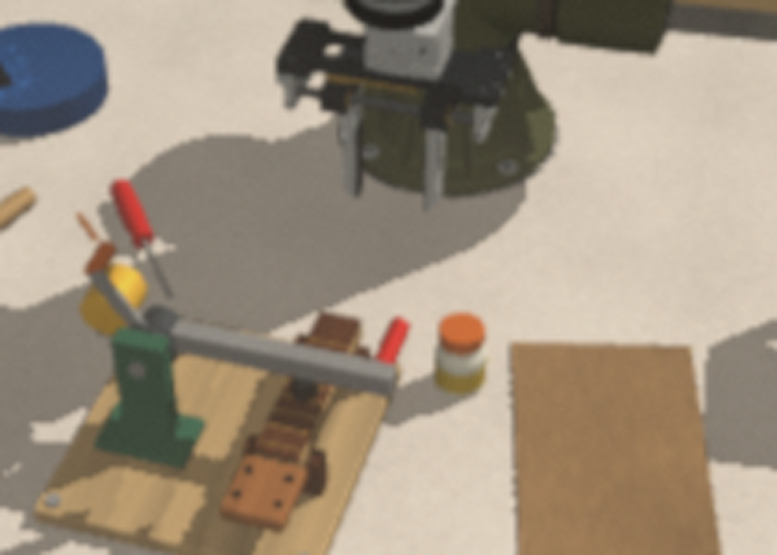

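Call:
{"method": "move_arm", "body": {
  "rows": [
    {"x": -0.04,"y": 0,"z": -0.7,"turn": 0},
    {"x": 0,"y": 0,"z": -0.7,"turn": 0},
    {"x": 0,"y": 0,"z": -0.7,"turn": 0},
    {"x": 0,"y": 0,"z": -0.5,"turn": 0},
    {"x": 0,"y": 0,"z": -0.2,"turn": 0}
  ]
}}

```text
time_s: 3.8
ee_pos: [0.49, 0.0192, 0.1233]
eef_rot: [-3.125, 1.562, -0.078]
force: [0.9, 0.1, 0.2]
grip_width: 0.0563
```

Run:
```python
from h import *
st()
s=snap('scene','s2.png');t=snap('top','t2.png')
cv2.imwrite('pics/sc2.png',cv2.resize(s['frame'][140:240,260:400],None,fx=5.5,fy=5.5,interpolation=cv2.INTER_CUBIC))
```

```text
t 3.8 p [0.49   0.0192 0.1233] jawdir -95.4 F [0.87 0.07 0.15] M [0.024 0.008 0.03 ] w 0.0563
```

View pics/sc2.png

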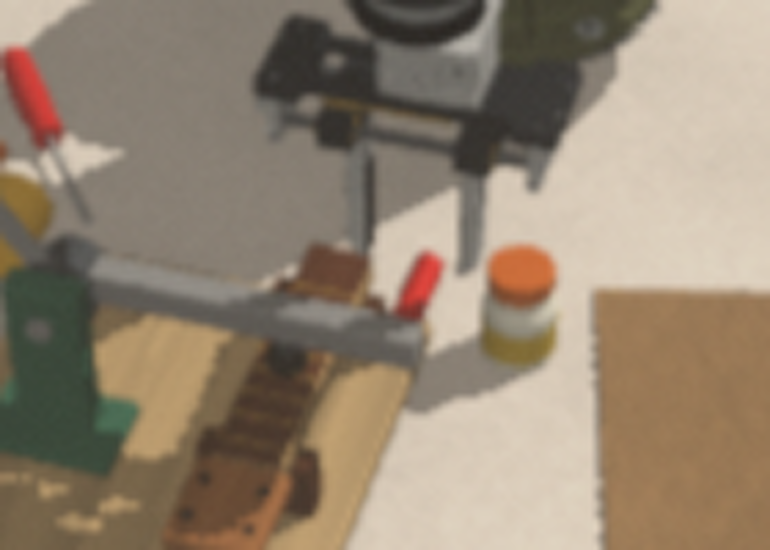

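Run:
```python
from h import *
o=st()
s=snap('scene','s3.png');t=snap('top','t3.png')
for p in [(0.49,.0192-.028,.106),(.49,.0192+.028,.106),(.4925,.021,.115),(.462,.024,.115),(.524,.019,.115)]:
  print(p,(proj(s,p)-[260,140])*5.5, proj(t,p))
cv2.imwrite('pics/tc3.png',cv2.resize(t['frame'][130:270,250:420],None,fx=4.5,fy=4.5,interpolation=cv2.INTER_CUBIC))
```

```text
t 3.9 p [0.4902 0.0193 0.1239] jawdir -95.39 F [ 0.24 -0.35  0.68] M [ 0.02  -0.036 -0.022] w 0.0565
(0.49, -0.008800000000000002, 0.106) [368.9742532  295.52853246] [313.82637797 211.95277865]
(0.49, 0.0472, 0.106) [458.52739445 307.34368095] [294.8974366  211.95494029]
(0.4925, 0.021, 0.115) [415.90319378 294.04391112] [303.68983162 210.91960478]
(0.462, 0.024, 0.115) [429.45019141 261.12587663] [302.64891811 221.29062496]
(0.524, 0.019, 0.115) [403.31175697 329.22901797] [304.388189   200.24708065]
```

View pics/tc3.png

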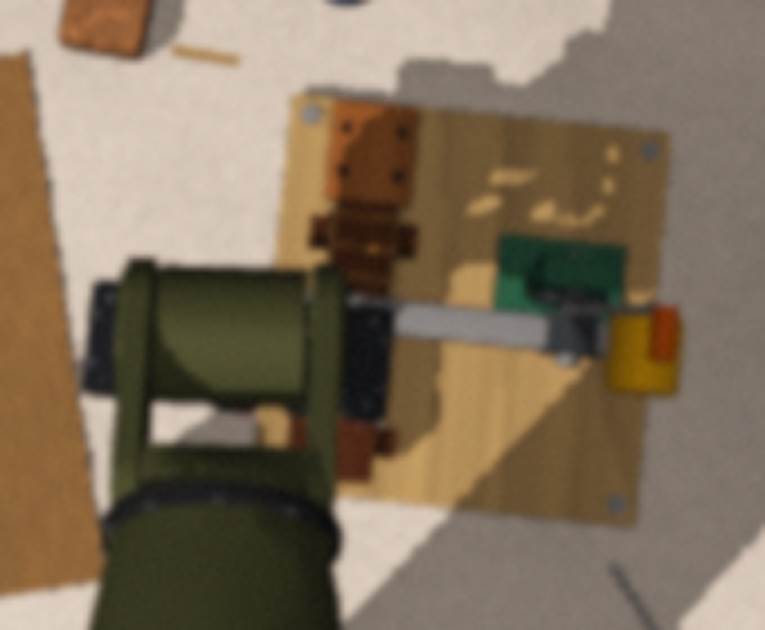

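Run:
```python
from h import *
f=cv2.imread('pics/s3.png')
cv2.imwrite('pics/sc3.png',cv2.resize(f[165:215,300:370],None,fx=11,fy=11,interpolation=cv2.INTER_CUBIC))
```

```text
(no output)
```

View pics/sc3.png

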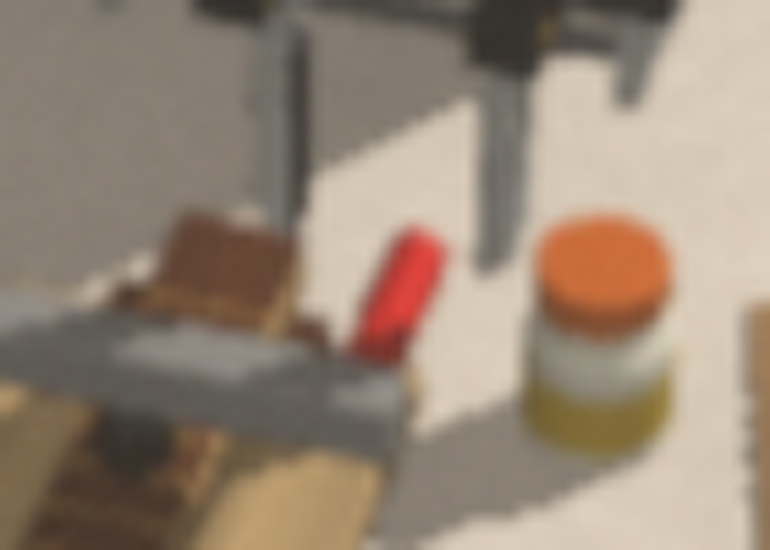

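Run:
```python
from h import *
s=imaging.camera('scene');t=imaging.camera('top')
for z in(.19,.21,.25):
  p=(.4902,.0193,z);print(z,(proj(t,p)-[250,130])*4.5,(proj(s,p)-[260,140])*5.5)
print('s1 tips exp',[(proj(s,(.4919,.0201+d,.2487))-[230,100])*3.7 for d in(-.028,.028)])
from scipy.optimize import least_squares
# ray through seen right tip
print([atz(s,(344.6,189.6),z) for z in(.09,.106,.12,.13)])
```

```text
0.19 [241.71552353 360.25173258] [414.84731085 199.73473145]
0.21 [241.00702424 358.14118629] [415.12745457 174.23411908]
0.25 [239.52588376 353.72902163] [415.70447749 121.70951615]
s1 tips exp [array([359.006807  , 228.52916119]), array([423.60541221, 236.34247166])]
[array([0.44213304, 0.04377691, 0.09      ]), array([0.45884403, 0.04620299, 0.106     ]), array([0.47346614, 0.04832581, 0.12      ]), array([0.48391051, 0.04984211, 0.13      ])]
```

Run:
```python
import cv2
f=cv2.imread('pics/s2.png')
cv2.imwrite('pics/sw.png',cv2.resize(f[60:210,250:410],None,fx=5,fy=4,interpolation=cv2.INTER_CUBIC))
```

```text
(no output)
```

View pics/sw.png

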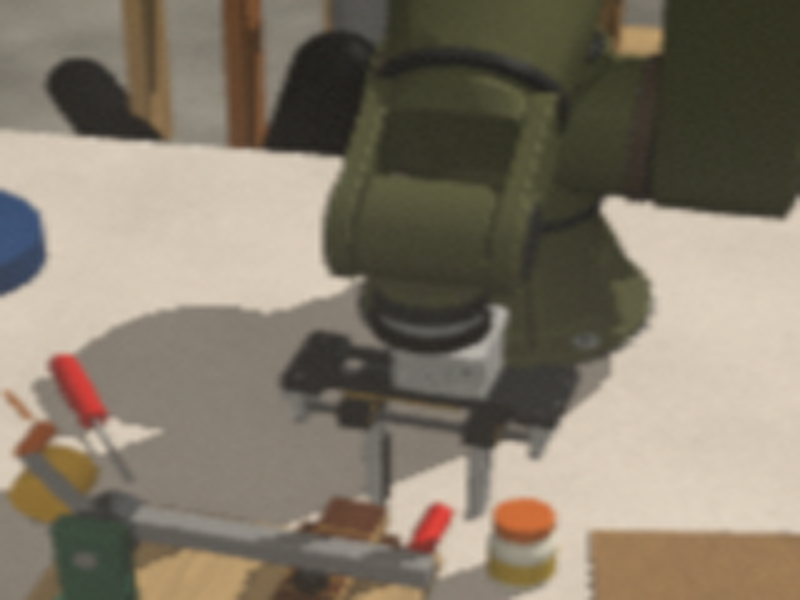

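Run:
```python
from h import *
print(ctrl.finger_overhang, [a for a in dir(ctrl) if a[0]!='_'],[a for a in dir(imaging) if a[0]!='_'])
s=imaging.camera('scene')
f=cv2.imread('pics/s0.png')
x0,y0=170,30
im=cv2.resize(f[y0:y0+90,x0:x0+90],None,fx=6.5,fy=6.5,interpolation=cv2.INTER_CUBIC)
y=np.array([.367,-.9302,0])
for k in(-1,1):
  for d,c in((.047,(0,255,0)),(.0595,(255,0,255))):
    p=np.array([.2018,-.5116,.1658])+k*d*y; u=(proj(s,p)-[x0-.5,y0-.5])*6.5; print(u); cv2.circle(im,(int(u[0]),int(u[1])),4,c,-1)
cv2.imwrite('pics/z0.png',im)
```

```text
0.017 ['MotionError', 'finger_overhang', 'hand_in'] ['camera', 'outline_of', 'recognise', 'spot_point']
[374.07823718 552.04891558]
[394.94625153 549.76045396]
[216.09374628 569.37406394]
[194.94355006 571.69347065]
```

View pics/z0.png

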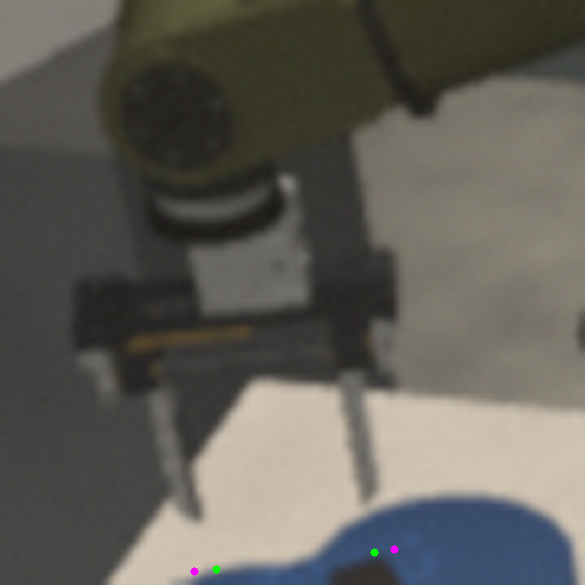

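Call:
{"method": "move_arm", "body": {
  "rows": [
    {"x": 0,"y": 0.02,"z": -0.2,"turn": 0},
    {"x": 0,"y": 0.02,"z": -0.2,"turn": 0},
    {"x": 0,"y": 0,"z": -0.05,"turn": 0},
    {"x": 0,"y": 0,"z": 0,"turn": 0},
    {"x": 0,"y": 0,"z": 0,"turn": 0}
  ],
  "jaw": 0.2
}}

```text
time_s: 4.78
ee_pos: [0.4911, 0.0216, 0.1017]
eef_rot: [-3.112, 1.558, -0.064]
force: [-0.1, -0.4, 0.3]
grip_width: 0.0375
```

Run:
```python
from h import *
st()
s=snap('scene','s4.png')
cv2.imwrite('pics/sc4.png',cv2.resize(s['frame'][165:215,300:370],None,fx=11,fy=11,interpolation=cv2.INTER_CUBIC))
```

```text
t 4.775 p [0.4911 0.0216 0.1017] jawdir -95.37 F [-0.11 -0.41  0.3 ] M [-0.046  0.005 -0.004] w 0.0375
```

View pics/sc4.png

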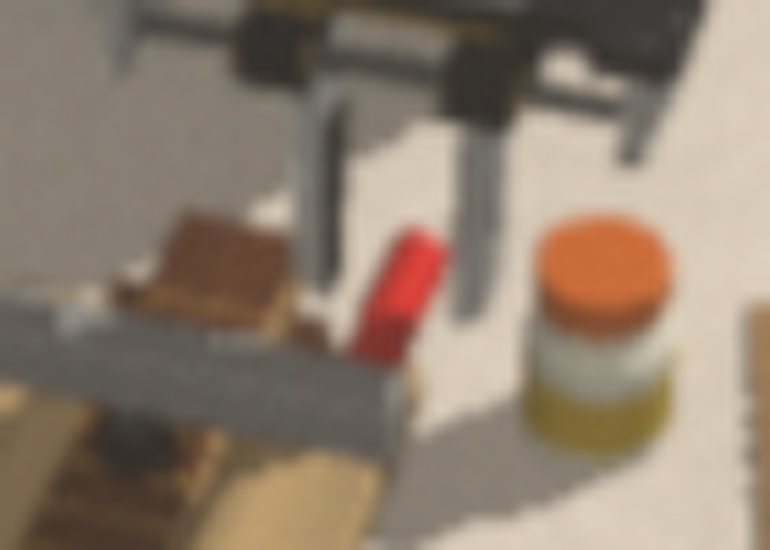

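Call:
{"method": "move_arm", "body": {
  "rows": [
    {"x": 0,"y": 0,"z": -0.1,"turn": 0},
    {"x": 0,"y": 0,"z": 0,"turn": 0},
    {"x": 0,"y": 0,"z": 0,"turn": 0},
    {"x": 0,"y": 0,"z": 0,"turn": 0},
    {"x": 0,"y": 0,"z": 0,"turn": 0}
  ],
  "jaw": 0.8,
  "squeeze": 5
}}

```text
time_s: 5.45
ee_pos: [0.491, 0.0197, 0.0963]
eef_rot: [2.923, 1.558, -0.312]
force: [0.3, 1.5, -0.5]
grip_width: 0.0174
```

Run:
```python
from h import *
st()
s=snap('scene','s5.png')
cv2.imwrite('pics/sc5.png',cv2.resize(s['frame'][165:215,300:370],None,fx=11,fy=11,interpolation=cv2.INTER_CUBIC))
```

```text
t 5.45 p [0.491  0.0197 0.0963] jawdir -95.39 F [ 0.28  1.5  -0.51] M [0.155 0.014 0.013] w 0.0174
```

View pics/sc5.png

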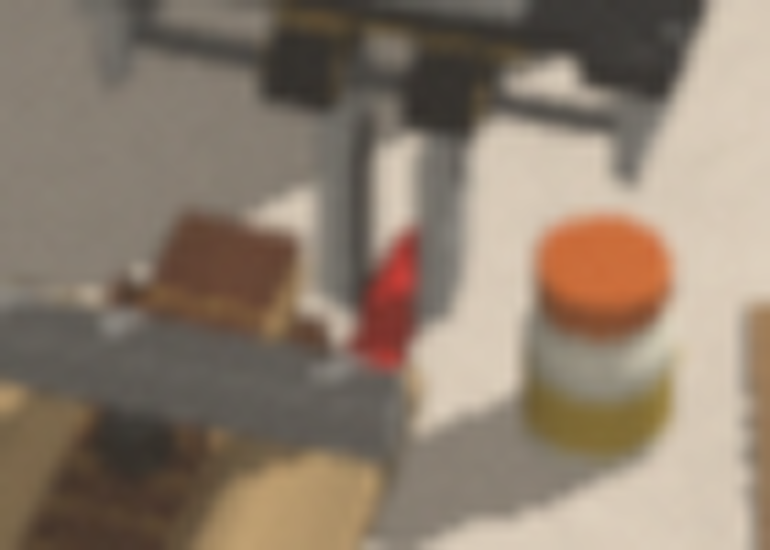

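Call:
{"method": "move_arm", "body": {
  "rows": [
    {"x": 0,"y": 0,"z": 0,"turn": 0},
    {"x": 0,"y": 0,"z": 0,"turn": 0},
    {"x": 0,"y": 0.03,"z": -0.12,"turn": 0},
    {"x": 0,"y": 0,"z": -0.12,"turn": 0},
    {"x": 0,"y": 0,"z": 0,"turn": 0}
  ],
  "jaw": 0.3
}}

```text
time_s: 6.12
ee_pos: [0.491, 0.0219, 0.0834]
eef_rot: [2.973, 1.558, -0.262]
force: [1.1, -0.2, 0.1]
grip_width: 0.0328
```

Call:
{"method": "move_arm", "body": {
  "rows": [
    {"x": 0,"y": 0,"z": 0,"turn": 0},
    {"x": 0,"y": 0,"z": 0,"turn": 0},
    {"x": 0,"y": 0,"z": 0,"turn": 0},
    {"x": 0,"y": 0,"z": 0,"turn": 0},
    {"x": 0,"y": 0,"z": 0,"turn": 0}
  ],
  "jaw": 0.9
}}

```text
time_s: 6.75
ee_pos: [0.4907, 0.0196, 0.0832]
eef_rot: [2.675, 1.557, -0.56]
force: [0.7, 0.2, -2.0]
grip_width: 0.0197
```

Run:
```python
from h import *
st()
s=snap('scene','s6.png')
cv2.imwrite('pics/sc6.png',cv2.resize(s['frame'][165:215,300:370],None,fx=11,fy=11,interpolation=cv2.INTER_CUBIC))
```

```text
t 6.75 p [0.4907 0.0196 0.0832] jawdir -95.38 F [ 0.75  0.16 -2.02] M [ 0.061 -0.036 -0.009] w 0.0197
```

View pics/sc6.png

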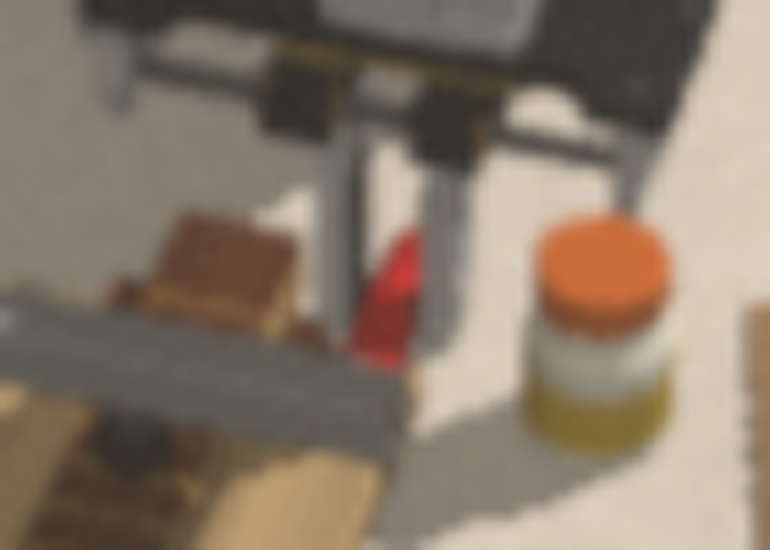

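```bash
cat >> h.py <<'E'
P0=np.array([.4907,.0196,.0832]); a=np.radians(180-95.38); YH=np.array([np.cos(a),np.sin(a),0]); ZH=np.array([0,0,1.]); R=.21
C=P0-R*YH
def th(p):
    d=np.array(p)-C; return np.arctan2(d[2],d@YH), np.hypot(d[2],d@YH)
def plan(dths, gain=1.0):
    o=st(); p=o['ee_pos']; t0,r=th(p); print('theta',round(t0,4),'r',round(r,4)); 
    tt=t0; rows=[]
    q=p.copy()
    for i,d in enumerate(dths):
        tt+=d; n=C+R*(np.cos(tt)*YH+np.sin(tt)*ZH); n[0]+=0
        s=(n-q)/.05*gain; rows.append({'x':round(s[0],2),'y':round(s[1],2),'z':round(s[2],2)}); q=n
    print(rows)
    # tangential/radial force
    F=o['force']; T=-np.sin(t0)*YH+np.cos(t0)*ZH; Rr=np.cos(t0)*YH+np.sin(t0)*ZH
    print('Ft',round(F@T,2),'Fr',round(F@Rr,2))
E
python3 -c "
from h import *
plan([.03,.04,.05,.05,.05])"
```

```text
t 6.8 p [0.4907 0.0196 0.0832] jawdir -95.38 F [ 0.61 -1.33 -0.92] M [-0.153 -0.051 -0.107] w 0.0198
theta 0.0001 r 0.21
[{'x': np.float64(0.0), 'y': np.float64(-0.0), 'z': np.float64(0.13)}, {'x': np.float64(-0.0), 'y': np.float64(-0.01), 'z': np.float64(0.17)}, {'x': np.float64(-0.0), 'y': np.float64(-0.02), 'z': np.float64(0.21)}, {'x': np.float64(-0.0), 'y': np.float64(-0.03), 'z': np.float64(0.21)}, {'x': np.float64(-0.0), 'y': np.float64(-0.04), 'z': np.float64(0.21)}]
Ft -0.92 Fr -1.26
```

Call:
{"method": "move_arm", "body": {
  "rows": [
    {"x": 0,"y": 0,"z": 0,"turn": 0},
    {"x": 0,"y": 0,"z": 0.13,"turn": 0},
    {"x": 0,"y": -0.01,"z": 0.17,"turn": 0},
    {"x": 0,"y": -0.02,"z": 0.21,"turn": 0},
    {"x": 0,"y": -0.03,"z": 0.21,"turn": 0}
  ],
  "squeeze": 15
}}

```text
time_s: 7.42
ee_pos: [0.4903, 0.0165, 0.1212]
eef_rot: [2.617, 1.558, -0.618]
force: [-0.1, -2.8, -4.6]
grip_width: 0.0194
```

```bash
python3 -c "
from h import *
plan([.05]*5)
s=snap('scene','s7.png')
cv2.imwrite('pics/sc7.png',cv2.resize(s['frame'][130:240,240:380],None,fx=5.5,fy=5.5,interpolation=cv2.INTER_CUBIC))"
```

```text
t 7.425 p [0.4903 0.0165 0.1212] jawdir -95.37 F [-0.13 -2.8  -4.62] M [-0.281  0.068 -0.06 ] w 0.0194
theta 0.1817 r 0.2103
[{'x': np.float64(-0.0), 'y': np.float64(-0.05), 'z': np.float64(0.2)}, {'x': np.float64(-0.0), 'y': np.float64(-0.05), 'z': np.float64(0.2)}, {'x': np.float64(-0.01), 'y': np.float64(-0.06), 'z': np.float64(0.2)}, {'x': np.float64(-0.01), 'y': np.float64(-0.07), 'z': np.float64(0.2)}, {'x': np.float64(-0.01), 'y': np.float64(-0.08), 'z': np.float64(0.19)}]
Ft -4.04 Fr -3.59
```

View pics/sc7.png

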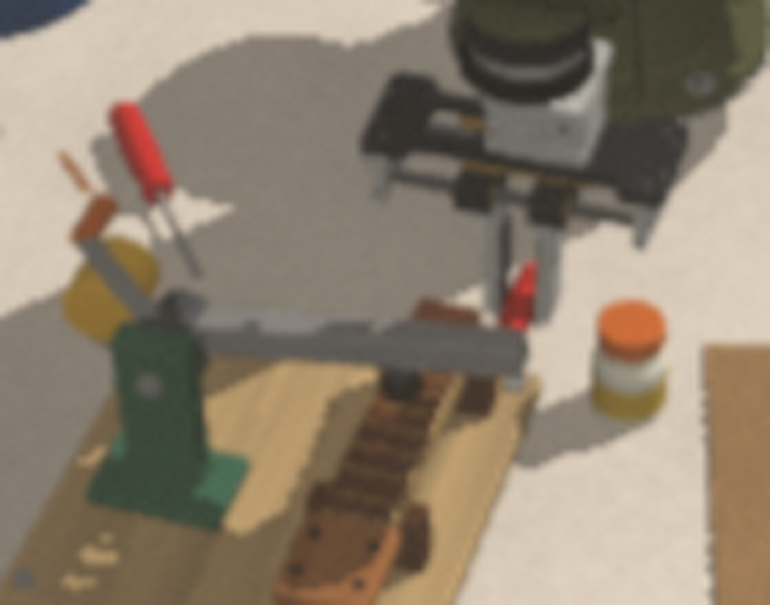

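Call:
{"method": "move_arm", "body": {
  "rows": [
    {"x": 0,"y": -0.06,"z": 0.22,"turn": 0},
    {"x": 0,"y": -0.06,"z": 0.22,"turn": 0},
    {"x": 0,"y": -0.07,"z": 0.22,"turn": 0},
    {"x": -0.01,"y": -0.08,"z": 0.22,"turn": 0},
    {"x": -0.01,"y": -0.09,"z": 0.22,"turn": 0}
  ]
}}

```text
time_s: 8.1
ee_pos: [0.4883, -0.0022, 0.1811]
eef_rot: [2.601, 1.56, -0.634]
force: [-0.9, -4.4, -5.2]
grip_width: 0.0196
```

```bash
python3 -c "
from h import *
plan([.06]*5)"
```

```text
t 8.1 p [ 0.4883 -0.0022  0.1811] jawdir -95.35 F [-0.89 -4.41 -5.18] M [-0.582  0.141 -0.067] w 0.0196
theta 0.4798 r 0.212
[{'x': np.float64(-0.01), 'y': np.float64(-0.16), 'z': np.float64(0.2)}, {'x': np.float64(-0.01), 'y': np.float64(-0.14), 'z': np.float64(0.21)}, {'x': np.float64(-0.01), 'y': np.float64(-0.15), 'z': np.float64(0.2)}, {'x': np.float64(-0.02), 'y': np.float64(-0.16), 'z': np.float64(0.19)}, {'x': np.float64(-0.02), 'y': np.float64(-0.17), 'z': np.float64(0.18)}]
Ft -2.53 Fr -6.36
```

Call:
{"method": "move_arm", "body": {
  "rows": [
    {"x": -0.01,"y": -0.18,"z": 0.19,"turn": 0},
    {"x": -0.01,"y": -0.16,"z": 0.21,"turn": 0},
    {"x": -0.02,"y": -0.17,"z": 0.2,"turn": 0},
    {"x": -0.02,"y": -0.18,"z": 0.19,"turn": 0},
    {"x": -0.02,"y": -0.19,"z": 0.18,"turn": 0}
  ]
}}

```text
time_s: 8.72
ee_pos: [0.4846, -0.04, 0.2377]
eef_rot: [-2.44, 1.553, 0.612]
force: [-2.2, 5.5, 1.4]
grip_width: 0.0196
```

```bash
python3 -c "
from h import *
plan([.06]*5)"
```

```text
t 8.725 p [ 0.4846 -0.04    0.2377] jawdir -95.09 F [-2.19  5.47  1.4 ] M [ 1.245  0.485 -0.058] w 0.0196
theta 0.7999 r 0.2154
[{'x': np.float64(-0.01), 'y': np.float64(-0.26), 'z': np.float64(0.09)}, {'x': np.float64(-0.02), 'y': np.float64(-0.19), 'z': np.float64(0.16)}, {'x': np.float64(-0.02), 'y': np.float64(-0.2), 'z': np.float64(0.15)}, {'x': np.float64(-0.02), 'y': np.float64(-0.21), 'z': np.float64(0.13)}, {'x': np.float64(-0.02), 'y': np.float64(-0.22), 'z': np.float64(0.12)}]
Ft -2.79 Fr 4.65
```

```bash
sed -i 's/^C=P0-R\*YH/C=P0-R*YH+np.array([0,0,.0065])/' h.py; python3 -c "
from h import *
plan([.05]*5)
s=snap('scene','s8.png')
cv2.imwrite('pics/sc8.png',cv2.resize(s['frame'][100:240,240:380],None,fx=5,fy=4.2,interpolation=cv2.INTER_CUBIC))"
```

```text
t 8.725 p [ 0.4846 -0.04    0.2377] jawdir -95.09 F [-2.19  5.47  1.4 ] M [ 1.245  0.485 -0.058] w 0.0196
theta 0.7784 r 0.2108
[{'x': np.float64(-0.01), 'y': np.float64(-0.16), 'z': np.float64(0.13)}, {'x': np.float64(-0.01), 'y': np.float64(-0.16), 'z': np.float64(0.14)}, {'x': np.float64(-0.02), 'y': np.float64(-0.16), 'z': np.float64(0.13)}, {'x': np.float64(-0.02), 'y': np.float64(-0.17), 'z': np.float64(0.12)}, {'x': np.float64(-0.02), 'y': np.float64(-0.18), 'z': np.float64(0.11)}]
Ft -2.69 Fr 4.71
```

View pics/sc8.png

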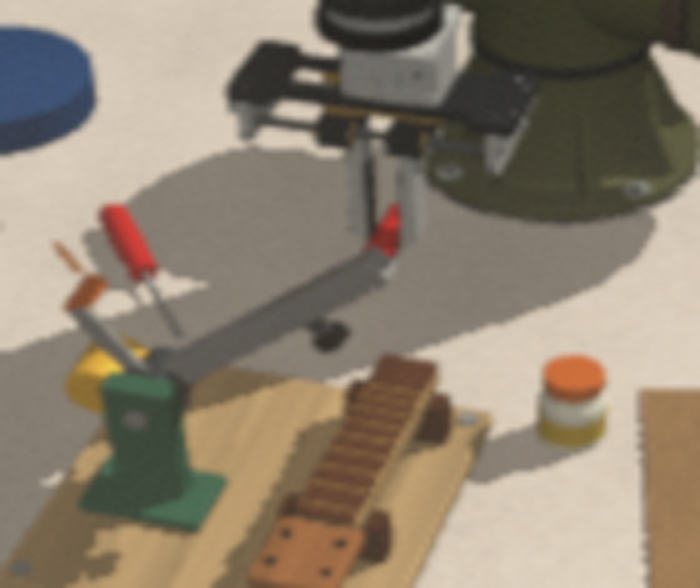

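Call:
{"method": "move_arm", "body": {
  "rows": [
    {"x": -0.01,"y": -0.17,"z": 0.12,"turn": 0},
    {"x": -0.02,"y": -0.18,"z": 0.12,"turn": 0},
    {"x": -0.02,"y": -0.18,"z": 0.12,"turn": 0},
    {"x": -0.02,"y": -0.19,"z": 0.11,"turn": 0},
    {"x": -0.02,"y": -0.2,"z": 0.1,"turn": -0.005}
  ]
}}

```text
time_s: 9.4
ee_pos: [0.4805, -0.0852, 0.2751]
eef_rot: [-2.438, 1.543, 0.612]
force: [-4.1, 5.3, 6.5]
grip_width: 0.019
```

```bash
python3 -c "
from h import *
plan([.05]*5)"
```

```text
t 9.4 p [ 0.4805 -0.0852  0.2751] jawdir -95.24 F [-4.13  5.35  6.46] M [1.38  0.793 0.015] w 0.019
theta 1.0567 r 0.2129
[{'x': np.float64(-0.01), 'y': np.float64(-0.21), 'z': np.float64(0.05)}, {'x': np.float64(-0.02), 'y': np.float64(-0.19), 'z': np.float64(0.09)}, {'x': np.float64(-0.02), 'y': np.float64(-0.19), 'z': np.float64(0.08)}, {'x': np.float64(-0.02), 'y': np.float64(-0.2), 'z': np.float64(0.07)}, {'x': np.float64(-0.02), 'y': np.float64(-0.2), 'z': np.float64(0.06)}]
Ft -1.12 Fr 8.05
```

Call:
{"method": "move_arm", "body": {
  "rows": [
    {"x": -0.01,"y": -0.19,"z": 0.06,"turn": 0},
    {"x": -0.02,"y": -0.2,"z": 0.06,"turn": 0},
    {"x": -0.02,"y": -0.2,"z": 0.06,"turn": 0},
    {"x": -0.02,"y": -0.2,"z": 0.05,"turn": 0},
    {"x": -0.02,"y": -0.2,"z": 0.04,"turn": 0}
  ],
  "squeeze": 8
}}

```text
time_s: 10.02
ee_pos: [0.4763, -0.1372, 0.2942]
eef_rot: [-2.569, 1.537, 0.481]
force: [-1.8, 2.1, 4.0]
grip_width: 0.0195
```

```bash
python3 -c "
from h import *
plan([.05]*5)
s=snap('scene','s9.png')
cv2.imwrite('pics/sc9.png',cv2.resize(s['frame'][70:240,230:370],None,fx=5,fy=3.5,interpolation=cv2.INTER_CUBIC))"
```

```text
t 10.025 p [ 0.4763 -0.1372  0.2942] jawdir -95.21 F [-1.75  2.05  3.97] M [ 0.488  0.539 -0.116] w 0.0195
theta 1.3195 r 0.2112
[{'x': np.float64(-0.03), 'y': np.float64(-0.21), 'z': np.float64(0.02)}, {'x': np.float64(-0.02), 'y': np.float64(-0.21), 'z': np.float64(0.04)}, {'x': np.float64(-0.02), 'y': np.float64(-0.21), 'z': np.float64(0.03)}, {'x': np.float64(-0.02), 'y': np.float64(-0.21), 'z': np.float64(0.02)}, {'x': np.float64(-0.02), 'y': np.float64(-0.21), 'z': np.float64(0.01)}]
Ft -0.83 Fr 4.32
```

View pics/sc9.png

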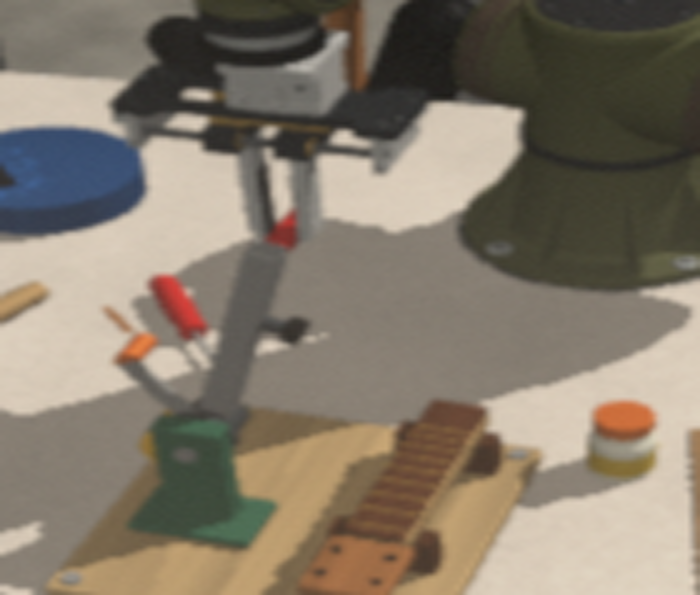

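```bash
python3 -c "
from h import *
s=imaging.camera('scene');t=snap('top','t9.png')
p,e=tri(s,(257.2,169.2),t,(397.3,204)); print(p,e)
piv=np.array([.4707,-.1890,.115]); d=p-piv; print('y',d@YH,'z',d[2],'ang',np.arctan2(d[2],d@YH),'rad',np.hypot(d[2],d@YH))
for z in(.16,.18,.2): q=atz(t,(397.3,204),z); d=q-piv; print(z,q,d@YH,np.arctan2(d[2],d@YH),np.hypot(d[2],d@YH))
for c in (1,):
  cv2.imwrite('pics/tc9.png',cv2.resize(t['frame'][150:270,330:450],None,fx=5,fy=5,interpolation=cv2.INTER_CUBIC))
"
```

```text
[ 0.50678695 -0.24125459  0.19304202] 0.0008825110571741729
y -0.04864085320521813 z 0.0780420162901274 ang 2.1281469910664463 rad 0.09195916978289924
0.16 [ 0.50943859 -0.2472399   0.16      ] -0.05435118061746113 2.4500405043683964 0.07056238965987387
0.18 [ 0.50790091 -0.24388003  0.18      ] -0.05115028558212312 2.2375152301420953 0.0827124640857274
0.2 [ 0.50636322 -0.24052016  0.2       ] -0.04794939054678511 2.084408334264872 0.09759172123601528
```

View pics/tc9.png

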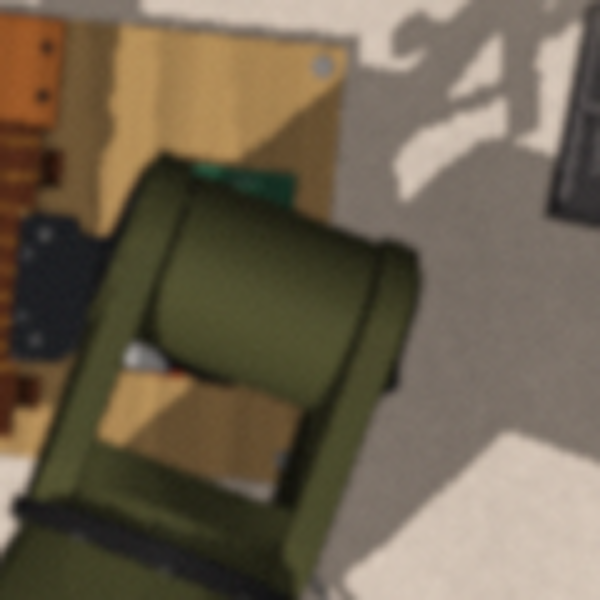

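Call:
{"method": "move_arm", "body": {
  "rows": [
    {"x": -0.02,"y": -0.21,"z": 0.02,"turn": 0},
    {"x": -0.02,"y": -0.21,"z": 0.03,"turn": 0},
    {"x": -0.02,"y": -0.21,"z": 0.02,"turn": 0},
    {"x": -0.02,"y": -0.21,"z": 0.01,"turn": 0},
    {"x": -0.02,"y": -0.21,"z": 0,"turn": 0}
  ]
}}

```text
time_s: 10.8
ee_pos: [0.4708, -0.1928, 0.2984]
eef_rot: [-2.587, 1.538, 0.463]
force: [-1.5, 1.0, -0.8]
grip_width: 0.0195
```

```bash
python3 -c "
from h import *
plan([.04]*3+[0.02]*2)"
```

```text
t 10.8 p [ 0.4708 -0.1928  0.2984] jawdir -95.26 F [-1.48  0.95 -0.77] M [ 0.198  0.144 -0.015] w 0.0195
theta 1.5868 r 0.2087
[{'x': np.float64(-0.02), 'y': np.float64(-0.17), 'z': np.float64(0.02)}, {'x': np.float64(-0.02), 'y': np.float64(-0.17), 'z': np.float64(-0.01)}, {'x': np.float64(-0.02), 'y': np.float64(-0.17), 'z': np.float64(-0.02)}, {'x': np.float64(-0.01), 'y': np.float64(-0.08), 'z': np.float64(-0.01)}, {'x': np.float64(-0.01), 'y': np.float64(-0.08), 'z': np.float64(-0.01)}]
Ft -0.8 Fr -0.78
```

Call:
{"method": "move_arm", "body": {
  "rows": [
    {"x": -0.02,"y": -0.17,"z": 0,"turn": 0},
    {"x": -0.02,"y": -0.17,"z": -0.02,"turn": 0},
    {"x": -0.02,"y": -0.15,"z": -0.03,"turn": 0},
    {"x": -0.01,"y": -0.08,"z": -0.02,"turn": 0},
    {"x": -0.01,"y": -0.08,"z": -0.02,"turn": 0}
  ]
}}

```text
time_s: 11.42
ee_pos: [0.4671, -0.2283, 0.2936]
eef_rot: [-2.63, 1.537, 0.419]
force: [0.1, 0.0, 1.3]
grip_width: 0.0197
```

```bash
python3 -c "
from h import *
plan([.016]*5)
s=snap('scene','s10.png')
cv2.imwrite('pics/sc10.png',cv2.resize(s['frame'][70:220,220:320],None,fx=5,fy=4,interpolation=cv2.INTER_CUBIC))"
```

```text
t 11.425 p [ 0.4671 -0.2283  0.2936] jawdir -95.29 F [0.13 0.03 1.32] M [-0.045 -0.113 -0.056] w 0.0197
theta 1.76 r 0.2076
[{'x': np.float64(-0.0), 'y': np.float64(-0.08), 'z': np.float64(0.03)}, {'x': np.float64(-0.01), 'y': np.float64(-0.07), 'z': np.float64(-0.01)}, {'x': np.float64(-0.01), 'y': np.float64(-0.07), 'z': np.float64(-0.02)}, {'x': np.float64(-0.01), 'y': np.float64(-0.06), 'z': np.float64(-0.02)}, {'x': np.float64(-0.01), 'y': np.float64(-0.06), 'z': np.float64(-0.02)}]
Ft -0.29 Fr 1.29
```

View pics/sc10.png

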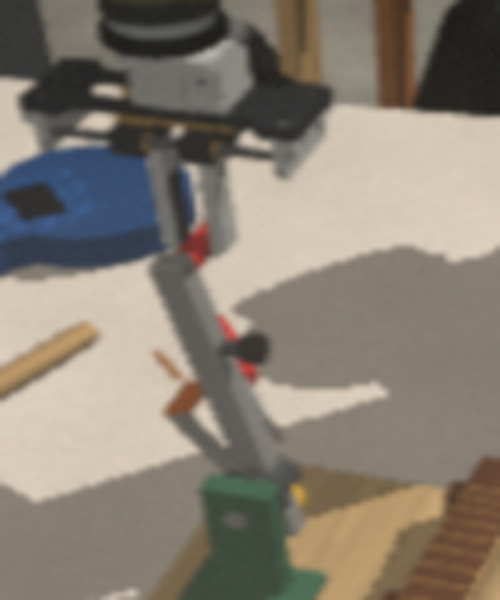

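Call:
{"method": "move_arm", "body": {
  "rows": [
    {"x": 0,"y": -0.06,"z": -0.01,"turn": 0},
    {"x": -0.01,"y": -0.06,"z": -0.01,"turn": 0},
    {"x": -0.01,"y": -0.06,"z": -0.02,"turn": 0},
    {"x": 0,"y": 0,"z": 0,"turn": 0},
    {"x": 0,"y": 0,"z": 0,"turn": 0}
  ]
}}

```text
time_s: 12.1
ee_pos: [0.466, -0.2381, 0.2911]
eef_rot: [-2.627, 1.538, 0.423]
force: [1.1, -0.6, 1.4]
grip_width: 0.0199
```

```bash
python3 -c "
from h import *
plan([.012]*5)
s=snap('scene','s11.png')
cv2.imwrite('pics/sc11.png',cv2.resize(s['frame'][120:200,235:295],None,fx=8,fy=7,interpolation=cv2.INTER_CUBIC))"
```

```text
t 12.1 p [ 0.466  -0.2381  0.2911] jawdir -95.28 F [ 1.13 -0.64  1.45] M [-0.095 -0.049 -0.03 ] w 0.0199
theta 1.8087 r 0.2073
[{'x': np.float64(0.0), 'y': np.float64(-0.06), 'z': np.float64(0.04)}, {'x': np.float64(-0.0), 'y': np.float64(-0.05), 'z': np.float64(-0.01)}, {'x': np.float64(-0.0), 'y': np.float64(-0.05), 'z': np.float64(-0.01)}, {'x': np.float64(-0.0), 'y': np.float64(-0.05), 'z': np.float64(-0.01)}, {'x': np.float64(-0.0), 'y': np.float64(-0.05), 'z': np.float64(-0.01)}]
Ft 0.18 Fr 1.53
```

View pics/sc11.png

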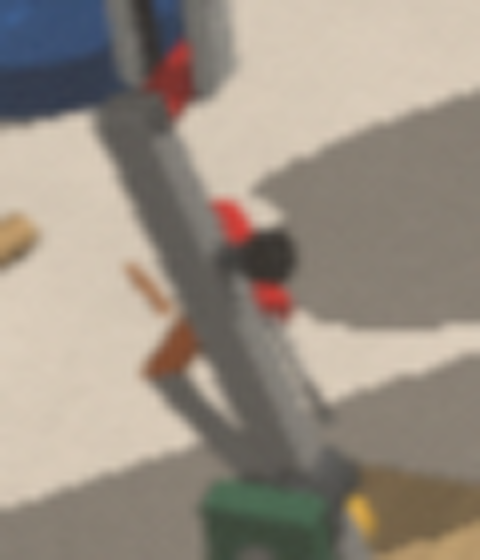

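Call:
{"method": "move_arm", "body": {
  "rows": [
    {"x": 0,"y": -0.05,"z": -0.01,"turn": 0},
    {"x": 0,"y": -0.05,"z": -0.01,"turn": 0},
    {"x": 0,"y": 0,"z": 0,"turn": 0},
    {"x": 0,"y": 0,"z": 0,"turn": 0},
    {"x": 0,"y": 0,"z": 0,"turn": 0}
  ]
}}

```text
time_s: 12.78
ee_pos: [0.4655, -0.2432, 0.2897]
eef_rot: [-2.586, 1.539, 0.463]
force: [-0.8, -1.3, -0.8]
grip_width: 0.0197
```

```bash
python3 -c "
from h import *
plan([.012]*5)"
```

```text
t 12.775 p [ 0.4655 -0.2432  0.2897] jawdir -95.28 F [-0.82 -1.28 -0.85] M [-0.056  0.189 -0.053] w 0.0197
theta 1.8344 r 0.2072
[{'x': np.float64(0.0), 'y': np.float64(-0.06), 'z': np.float64(0.04)}, {'x': np.float64(-0.0), 'y': np.float64(-0.05), 'z': np.float64(-0.01)}, {'x': np.float64(-0.0), 'y': np.float64(-0.05), 'z': np.float64(-0.01)}, {'x': np.float64(-0.0), 'y': np.float64(-0.05), 'z': np.float64(-0.02)}, {'x': np.float64(-0.0), 'y': np.float64(-0.05), 'z': np.float64(-0.02)}]
Ft 1.53 Fr -0.47
```

Call:
{"method": "move_arm", "body": {
  "rows": [
    {"x": 0,"y": -0.05,"z": -0.01,"turn": 0},
    {"x": 0,"y": -0.05,"z": -0.01,"turn": 0},
    {"x": 0,"y": -0.05,"z": -0.02,"turn": 0},
    {"x": 0,"y": 0,"z": 0,"turn": 0},
    {"x": 0,"y": 0,"z": 0,"turn": 0}
  ]
}}

```text
time_s: 13.4
ee_pos: [0.4648, -0.2513, 0.2873]
eef_rot: [-2.553, 1.54, 0.496]
force: [-2.7, -0.8, -0.6]
grip_width: 0.0198
```

```bash
python3 -c "
from h import *
plan([.012]*5)
for i in range(3): s=snap('scene','s12.png');st()
cv2.imwrite('pics/sc12.png',cv2.resize(s['frame'][120:200,235:295],None,fx=8,fy=7,interpolation=cv2.INTER_CUBIC))"
```

```text
t 13.4 p [ 0.4648 -0.2513  0.2873] jawdir -95.31 F [-2.71 -0.75 -0.62] M [-0.046  0.603 -0.07 ] w 0.0198
theta 1.8754 r 0.2072
[{'x': np.float64(0.0), 'y': np.float64(-0.07), 'z': np.float64(0.04)}, {'x': np.float64(-0.0), 'y': np.float64(-0.05), 'z': np.float64(-0.02)}, {'x': np.float64(-0.0), 'y': np.float64(-0.05), 'z': np.float64(-0.02)}, {'x': np.float64(-0.0), 'y': np.float64(-0.05), 'z': np.float64(-0.02)}, {'x': np.float64(-0.0), 'y': np.float64(-0.05), 'z': np.float64(-0.02)}]
Ft 1.15 Fr -0.29
t 13.45 p [ 0.4648 -0.2513  0.2873] jawdir -95.3 F [-2.92 -1.   -0.38] M [-0.062  0.602 -0.059] w 0.0197
t 13.5 p [ 0.4649 -0.2513  0.2874] jawdir -95.3 F [-3.37 -0.24 -1.1 ] M [-0.113  0.603 -0.036] w 0.02
t 13.55 p [ 0.4649 -0.2513  0.2874] jawdir -95.3 F [-3.58 -0.76 -0.85] M [-0.07   0.582 -0.098] w 0.0197
```

View pics/sc12.png

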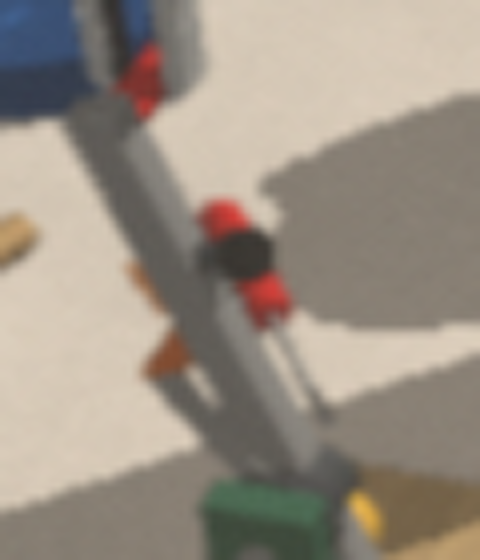

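Call:
{"method": "move_arm", "body": {
  "rows": [
    {"x": -0.02,"y": -0.05,"z": -0.02,"turn": 0},
    {"x": 0,"y": -0.05,"z": -0.02,"turn": 0},
    {"x": 0,"y": -0.03,"z": -0.01,"turn": 0},
    {"x": 0,"y": 0,"z": 0,"turn": 0},
    {"x": 0,"y": 0,"z": 0,"turn": 0}
  ]
}}

```text
time_s: 14.18
ee_pos: [0.464, -0.2582, 0.2847]
eef_rot: [-2.566, 1.54, 0.483]
force: [-1.8, -0.2, 0.4]
grip_width: 0.0198
```

```bash
cat >> h.py <<'E'
def feel(fn,n=3):
    Fs=[]
    o=monitor.get_obs(); Fs.append(o['force'])
    for i in range(n): s=snap('scene',fn+'.png'); o=monitor.get_obs(); Fs.append(o['force'])
    t0,r=th(o['ee_pos']); F=np.mean(Fs,0); T=-np.sin(t0)*YH+np.cos(t0)*ZH; Rr=np.cos(t0)*YH+np.sin(t0)*ZH
    print('t',o['time_s'],'p',np.round(o['ee_pos'],4),'theta',round(t0,4),'r',round(r,4),'F',np.round(F,2),'Ft',round(F@T,2),'Fr',round(F@Rr,2),'w',o['grip_width'])
    cv2.imwrite('pics/c'+fn+'.png',cv2.resize(s['frame'][120:200,235:295],None,fx=8,fy=7,interpolation=cv2.INTER_CUBIC))
E
python3 -c "
from h import *
feel('s13')"
```

```text
t 14.325 p [ 0.464  -0.2581  0.2848] theta 1.9109 r 0.2069 F [-1.95 -0.6  -0.18] Ft 0.79 Fr 0.09 w 0.019598792516084675
```

View pics/cs13.png

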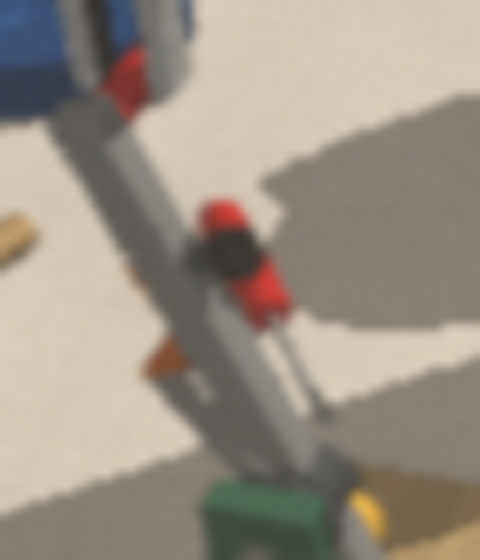

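Call:
{"method": "move_arm", "body": {
  "rows": [
    {"x": -0.01,"y": -0.05,"z": -0.02,"turn": 0},
    {"x": 0,"y": -0.05,"z": -0.02,"turn": 0},
    {"x": 0,"y": -0.03,"z": -0.01,"turn": 0},
    {"x": 0,"y": 0,"z": 0,"turn": 0},
    {"x": 0,"y": 0,"z": 0,"turn": 0}
  ]
}}

```text
time_s: 14.95
ee_pos: [0.4635, -0.2647, 0.2822]
eef_rot: [-2.543, 1.539, 0.507]
force: [-1.9, 0.9, 1.3]
grip_width: 0.0192
```

```bash
python3 -c "
from h import *
feel('s14')"
```

```text
t 15.1 p [ 0.4635 -0.2647  0.2822] theta 1.9449 r 0.2068 F [-2.11  1.36  0.5 ] Ft -1.26 Fr 0.04 w 0.020008556290145064
```

View pics/cs14.png

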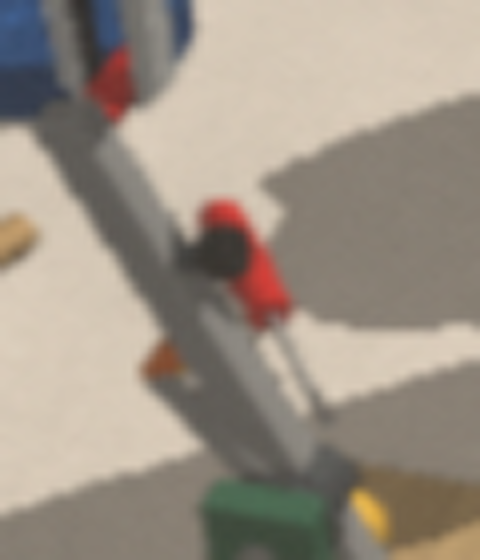

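Call:
{"method": "move_arm", "body": {
  "rows": [
    {"x": 0,"y": -0.04,"z": -0.02,"turn": 0},
    {"x": 0,"y": 0,"z": 0,"turn": 0},
    {"x": 0,"y": 0,"z": 0,"turn": 0},
    {"x": 0,"y": 0,"z": 0,"turn": 0},
    {"x": 0,"y": 0,"z": 0,"turn": 0}
  ]
}}

```text
time_s: 15.72
ee_pos: [0.4634, -0.2666, 0.2813]
eef_rot: [-2.532, 1.539, 0.518]
force: [-2.7, 1.6, 1.9]
grip_width: 0.0198
```

```bash
python3 -c "
from h import *
feel('s15')"
```

```text
t 15.875 p [ 0.4634 -0.2666  0.2813] theta 1.9551 r 0.2067 F [-2.98  1.56  1.45] Ft -1.73 Fr 0.87 w 0.01990764594918515
```

Call:
{"method": "move_arm", "body": {
  "rows": [
    {"x": 0,"y": 0.05,"z": 0.02,"turn": 0},
    {"x": 0,"y": 0,"z": 0,"turn": 0},
    {"x": 0,"y": 0,"z": 0,"turn": 0},
    {"x": 0,"y": 0,"z": 0,"turn": 0},
    {"x": 0,"y": 0,"z": 0,"turn": 0}
  ]
}}

```text
time_s: 16.5
ee_pos: [0.4636, -0.2643, 0.2822]
eef_rot: [-2.566, 1.539, 0.484]
force: [-2.0, -0.1, -0.2]
grip_width: 0.0198
```

```bash
python3 -c "
from h import *
feel('s16')"
```

```text
t 16.65 p [ 0.4636 -0.2643  0.2822] theta 1.9431 r 0.2067 F [-2.08  0.33  0.13] Ft -0.17 Fr 0.07 w 0.01963599500436402
```

Force is about balanced here; the arm is on its stop. Releasing.

Call:
{"method": "move_arm", "body": {
  "rows": [
    {"x": 0,"y": 0,"z": 0,"turn": 0},
    {"x": 0,"y": 0,"z": 0,"turn": 0},
    {"x": 0,"y": 0,"z": 0,"turn": 0},
    {"x": 0,"y": 0,"z": 0,"turn": 0},
    {"x": 0,"y": 0,"z": 0,"turn": 0}
  ],
  "jaw": 0.1
}}

```text
time_s: 17.27
ee_pos: [0.4641, -0.2643, 0.2824]
eef_rot: [-2.594, 1.538, 0.456]
force: [0.5, -1.5, -0.2]
grip_width: 0.0426
```

```bash
python3 -c "
from h import *
feel('s17')"
```

```text
t 17.425 p [ 0.4641 -0.2643  0.2824] theta 1.9427 r 0.2068 F [ 0.08 -0.21 -0.38] Ft 0.32 Fr -0.28 w 0.042382536609233176
```

View pics/cs17.png

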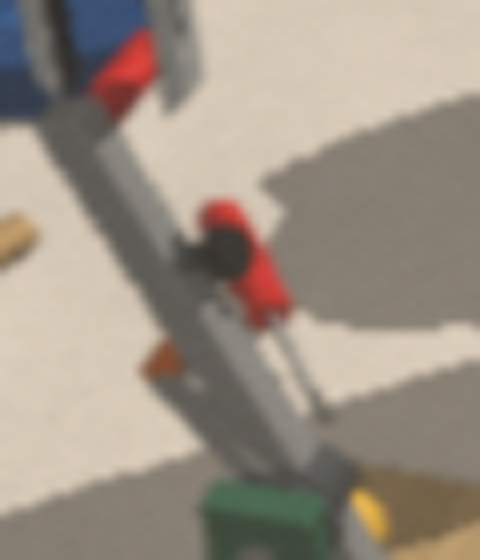

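Call:
{"method": "move_arm", "body": {
  "rows": [
    {"x": 0,"y": 0,"z": 0.4,"turn": 0},
    {"x": 0,"y": 0,"z": 0.6,"turn": 0},
    {"x": 0,"y": 0,"z": 0.6,"turn": 0},
    {"x": 0.2,"y": 0.6,"z": 0,"turn": 0},
    {"x": 0.3,"y": 0.9,"z": 0,"turn": 0}
  ],
  "jaw": -0.6
}}

```text
time_s: 18.05
ee_pos: [0.4886, -0.1895, 0.3644]
eef_rot: [-2.565, 1.539, 0.48]
force: [0.6, -0.1, -0.6]
grip_width: 0.0748
```

Run:
```python
from h import *
st(); print(monitor.get_obs()['eef_rot'])
s=snap('scene','s18.png');t=snap('top','t18.png')
for n in ['handle','neck','neck_mid']:
    for c in ('scene','top'):
        print(n,c,[(np.round(x['location'],1),round(x['confidence'],2)) for x in imaging.spot_point(n,c)][:2])
cv2.imwrite('pics/sc18.png',cv2.resize(s['frame'][80:270,230:380],None,fx=4.5,fy=3,interpolation=cv2.INTER_CUBIC))
cv2.imwrite('pics/tc18.png',cv2.resize(t['frame'][130:270,250:420],None,fx=4.5,fy=4.2,interpolation=cv2.INTER_CUBIC))
```

```text
t 18.05 p [ 0.4886 -0.1895  0.3644] jawdir -95.49 F [ 0.56 -0.11 -0.65] M [0.029 0.009 0.055] w 0.0748
[-2.56532556  1.53875494  0.48019074]
handle scene [(array([250.3, 131.9]), 0.93)]
handle top [(array([414.3, 219.8]), 0.57), (array([241.8, 202.6]), 0.3)]
neck scene [(array([313.2, 216.9]), 0.95), (array([191.9, 221.7]), 0.24)]
neck top [(array([328.9, 195.8]), 0.63)]
neck_mid scene [(array([313.5, 211.9]), 0.72)]
neck_mid top [(array([329.4, 199.8]), 0.84)]
```

View pics/sc18.png

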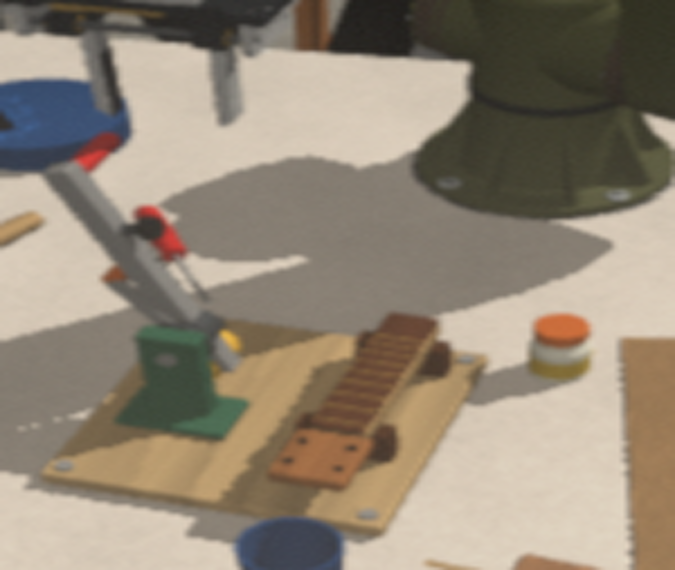

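View pics/tc18.png

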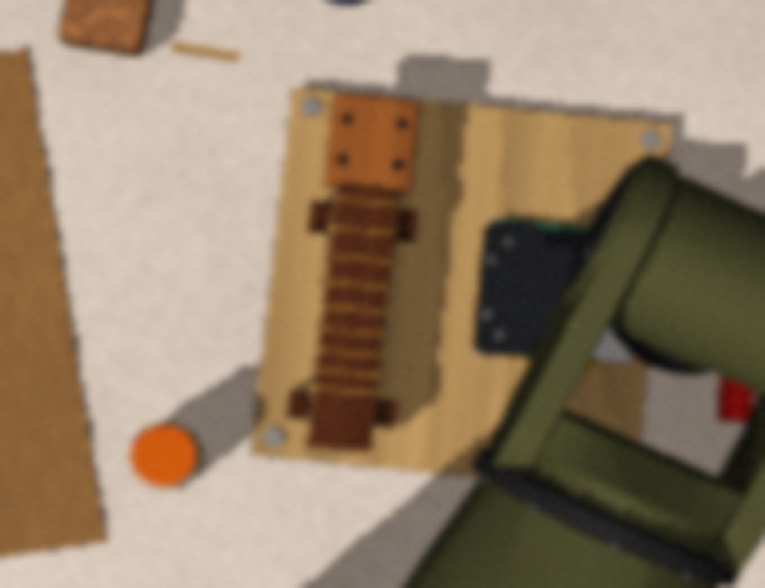

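Run:
```python
from h import *
np.set_printoptions(precision=4,suppress=True)
s=imaging.camera('scene');t=imaging.camera('top')
c=lambda u,v:(249.5+(u+.5)/4.5,129.5+(v+.5)/4.2)
cs=lambda u,v:(229.5+(u+.5)/4.5,79.5+(v+.5)/3)
a=atz(t,c(340,447),.076); b=atz(t,c(374,97),.070); print('top',a,b,np.linalg.norm((b-a)[:2]),np.arctan2(b[1]-a[1],b[0]-a[0]))
u=(b-a)[:2]/np.linalg.norm((b-a)[:2]); print('mid neck',(a+b)/2, 'neck_mid',(a+b)[:2]/2-.015*u)
# cradles centre: cheeks (318,217),(407,222)  (300,403),(385,409)
for q in [(318,217),(407,222),(300,404),(385,409)]: print(atz(t,c(*q),.06))
h1=atz(s,cs(415,318),.076); h2=atz(s,cs(308,483),.067); print('scene',h1,h2,np.linalg.norm((h1-h2)[:2]),np.arctan2(*(h2-h1)[[1,0]]))
print('mid',(h1+h2)/2)
print('net',tri(s,(313.5,211.9),t,(329.4,199.8)),atz(t,(329.4,199.8),.062),atz(s,(313.5,211.9),.062))
o=monitor.get_obs(); print(Ro.from_euler('xyz',o['eef_rot']).as_matrix()[:,0])
```

```text
top [ 0.4192 -0.0429  0.076 ] [ 0.6739 -0.0666  0.07  ] 0.2557956099104821 -0.0929496023174059
mid neck [ 0.5466 -0.0547  0.073 ] neck_mid [ 0.5316 -0.0534]
[ 0.587  -0.0285  0.06  ]
[ 0.5834 -0.0892  0.06  ]
[ 0.4505 -0.0162  0.06  ]
[ 0.4469 -0.0737  0.06  ]
scene [ 0.4225 -0.0412  0.076 ] [ 0.6789 -0.0663  0.067 ] 0.25762589838160543 -0.09791759022929046
mid [ 0.5507 -0.0538  0.0715]
net (array([ 0.5301, -0.0528,  0.0495]), np.float64(0.007875069160383224)) [ 0.5298 -0.0563  0.062 ] [ 0.5411 -0.0461  0.062 ]
[ 0.028   0.015  -0.9995]
```

Call:
{"method": "move_arm", "body": {
  "rows": [
    {"x": 0.3,"y": 0.8,"z": -0.2,"turn": 0},
    {"x": 0.3,"y": 0.9,"z": -0.5,"turn": 0},
    {"x": 0.2,"y": 0.7,"z": -0.6,"turn": 0},
    {"x": 0.1,"y": 0.3,"z": -0.5,"turn": 0},
    {"x": 0,"y": 0,"z": -0.4,"turn": 0}
  ]
}}

```text
time_s: 19.18
ee_pos: [0.5342, -0.0538, 0.2518]
eef_rot: [-2.61, 1.537, 0.432]
force: [0.1, -0.7, 0.5]
grip_width: 0.0752
```

```bash
python3 -c "
from h import *
o=st(); print((np.array([.534,-.0535,.040])-o['ee_pos'])/.05)"
```

```text
t 19.175 p [ 0.5342 -0.0538  0.2518] jawdir -95.71 F [ 0.15 -0.73  0.49] M [ 0.016 -0.044 -0.005] w 0.0752
[-3.96394917e-03  5.09982944e-03 -4.23639485e+00]
```

Descending in part, to reading z ≈ 0.10, then checking.

Call:
{"method": "move_arm", "body": {
  "rows": [
    {"x": 0,"y": 0,"z": -0.7,"turn": 0.005},
    {"x": 0,"y": 0,"z": -0.8,"turn": 0},
    {"x": 0,"y": 0,"z": -0.8,"turn": 0},
    {"x": 0,"y": 0,"z": -0.5,"turn": 0},
    {"x": 0,"y": 0,"z": -0.3,"turn": 0}
  ]
}}

```text
time_s: 19.8
ee_pos: [0.5336, -0.0554, 0.0916]
eef_rot: [-2.613, 1.537, 0.432]
force: [0.2, -0.0, 1.1]
grip_width: 0.0755
```

```bash
python3 -c "
from h import *
o=st(); print((np.array([.534,-.0535,.040])-o['ee_pos'])/.05)
s=snap('scene','s19.png')
cv2.imwrite('pics/sc19.png',cv2.resize(s['frame'][110:260,240:380],None,fx=5,fy=4,interpolation=cv2.INTER_CUBIC))"
```

```text
t 19.8 p [ 0.5336 -0.0554  0.0916] jawdir -95.53 F [ 0.21 -0.04  1.1 ] M [ 0.063  0.003 -0.038] w 0.0755
[ 0.00735183  0.03826636 -1.03123922]
```

View pics/sc19.png

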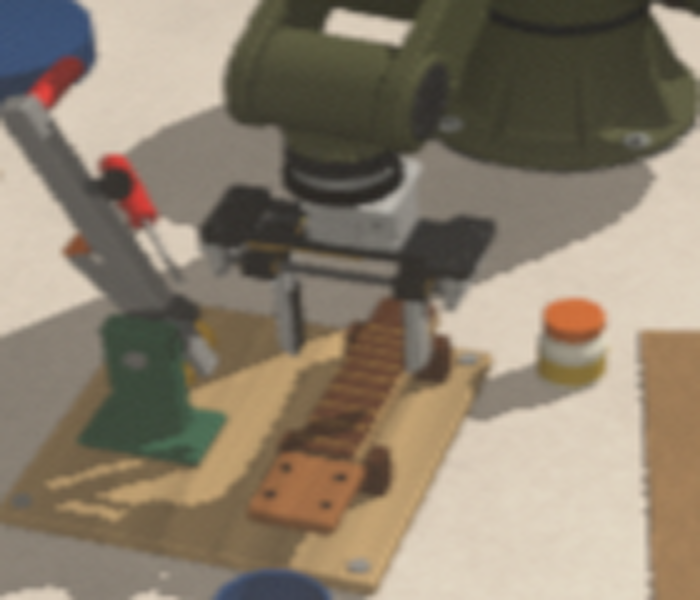

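Call:
{"method": "move_arm", "body": {
  "rows": [
    {"x": 0,"y": 0.03,"z": -0.4,"turn": 0},
    {"x": 0,"y": 0,"z": -0.3,"turn": 0},
    {"x": 0,"y": 0,"z": -0.2,"turn": 0},
    {"x": 0,"y": 0,"z": -0.1,"turn": 0},
    {"x": 0,"y": 0,"z": 0,"turn": 0}
  ]
}}

```text
time_s: 20.48
ee_pos: [0.5347, -0.0547, 0.0407]
eef_rot: [-2.644, 1.536, 0.4]
force: [-0.0, 1.0, -0.5]
grip_width: 0.0749
```

```bash
python3 -c "
from h import *
o=st(); print((np.array([.534,-.0535,.040])-o['ee_pos'])/.05)
s=snap('scene','s20.png')
cv2.imwrite('pics/sc20.png',cv2.resize(s['frame'][150:250,270:350],None,fx=7,fy=6,interpolation=cv2.INTER_CUBIC))"
```

```text
t 20.475 p [ 0.5347 -0.0547  0.0407] jawdir -95.57 F [-0.01  1.03 -0.52] M [0.058 0.058 0.005] w 0.0749
[-0.01434236  0.02341477 -0.01344417]
```

View pics/sc20.png

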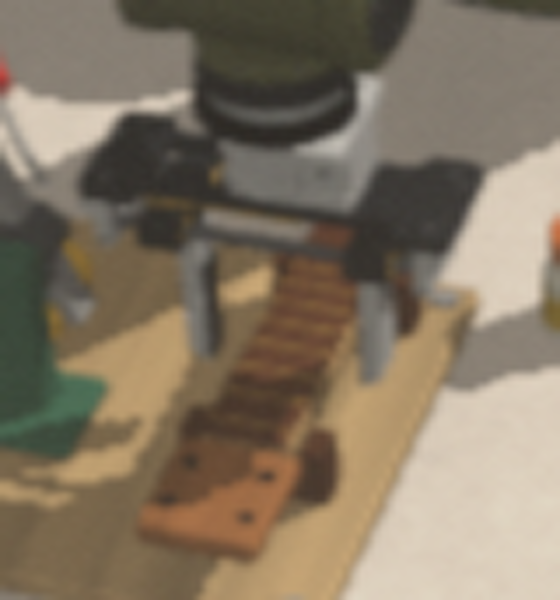

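```bash
python3 -c "
from h import *
s=imaging.camera('scene')
for px in [(299.7,208.3),(323.1,213.3)]:
  o,d=ray(s,px); k=(.537-o[0])/d[0]; print(o+k*d)
# shadow / neck side: neck top edge right at same x
for y in(-.032,-.077): print((proj(s,(.535,y,.076))-[270,150])*[7,6])
st()
"
```

```text
[ 0.537      -0.09510327  0.06591562]
[ 0.537      -0.01367512  0.05721283]
[334.89600308 349.8854057 ]
[244.14576796 339.19904704]
t 20.575 p [ 0.5349 -0.0547  0.0411] jawdir -95.57 F [ 0.13  0.04 -0.7 ] M [ 0.043  0.011 -0.064] w 0.0753
```

Call:
{"method": "move_arm", "body": {
  "rows": [
    {"x": -0.01,"y": 0.02,"z": -0.08,"turn": 0},
    {"x": 0,"y": 0,"z": -0.08,"turn": 0},
    {"x": 0,"y": 0,"z": 0,"turn": 0},
    {"x": 0,"y": 0,"z": 0,"turn": 0},
    {"x": 0,"y": 0,"z": 0,"turn": 0}
  ]
}}

```text
time_s: 21.2
ee_pos: [0.5347, -0.0537, 0.0332]
eef_rot: [-2.672, 1.534, 0.373]
force: [-0.3, -0.3, -0.2]
grip_width: 0.075
```

```bash
python3 -c "
from h import *
st()"
```

```text
t 21.2 p [ 0.5347 -0.0537  0.0332] jawdir -95.56 F [-0.34 -0.27 -0.22] M [ 0.003  0.062 -0.003] w 0.075
```

Call:
{"method": "move_arm", "body": {
  "rows": [
    {"x": 0,"y": 0,"z": -0.06,"turn": 0},
    {"x": 0,"y": 0,"z": 0,"turn": 0},
    {"x": 0,"y": 0,"z": 0,"turn": 0},
    {"x": 0,"y": 0,"z": 0,"turn": 0},
    {"x": 0,"y": 0,"z": 0,"turn": 0}
  ],
  "jaw": 0.6,
  "squeeze": 20
}}

```text
time_s: 21.82
ee_pos: [0.5348, -0.0537, 0.0301]
eef_rot: [-2.674, 1.534, 0.37]
force: [0.3, -0.1, -0.7]
grip_width: 0.0451
```

Call:
{"method": "move_arm", "body": {
  "rows": [
    {"x": 0,"y": 0,"z": 0,"turn": 0},
    {"x": 0,"y": 0,"z": 0,"turn": 0},
    {"x": 0,"y": 0,"z": 0,"turn": 0},
    {"x": 0,"y": 0,"z": 0,"turn": 0},
    {"x": 0,"y": 0,"z": 0,"turn": 0}
  ]
}}

```text
time_s: 22.45
ee_pos: [0.5347, -0.0537, 0.03]
eef_rot: [-2.674, 1.534, 0.37]
force: [-0.3, -0.5, -0.6]
grip_width: 0.0452
```

```bash
python3 -c "
from h import *
st()
s=snap('scene','s21.png')
cv2.imwrite('pics/sc21.png',cv2.resize(s['frame'][150:250,270:350],None,fx=7,fy=6,interpolation=cv2.INTER_CUBIC))"
```

```text
t 22.45 p [ 0.5347 -0.0537  0.03  ] jawdir -95.57 F [-0.26 -0.52 -0.59] M [-0.026  0.066 -0.052] w 0.0452
```

View pics/sc21.png

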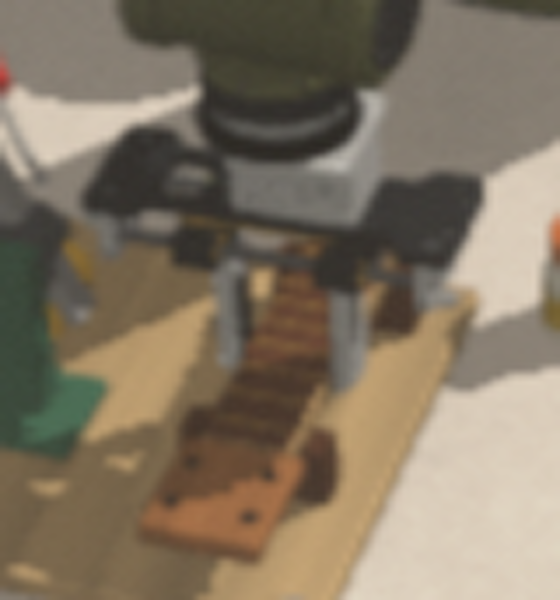

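Call:
{"method": "move_arm", "body": {
  "rows": [
    {"x": 0,"y": 0,"z": 0.2,"turn": 0},
    {"x": 0,"y": 0,"z": 0.4,"turn": 0},
    {"x": 0,"y": 0,"z": 0.5,"turn": 0},
    {"x": 0,"y": 0,"z": 0.6,"turn": 0},
    {"x": 0,"y": 0,"z": 0.5,"turn": 0}
  ]
}}

```text
time_s: 23.12
ee_pos: [0.5331, -0.0533, 0.1437]
eef_rot: [-2.612, 1.537, 0.433]
force: [0.2, -0.8, -2.1]
grip_width: 0.045
```

```bash
python3 -c "
from h import *
o=st()
s=snap('scene','s22.png');t=snap('top','t22.png')
cv2.imwrite('pics/sc22.png',cv2.resize(s['frame'][80:260,230:390],None,fx=4.5,fy=3.3,interpolation=cv2.INTER_CUBIC))"
```

```text
t 23.125 p [ 0.5331 -0.0533  0.1437] jawdir -95.56 F [ 0.17 -0.83 -2.11] M [ 0.038  0.067 -0.003] w 0.045
```

View pics/sc22.png

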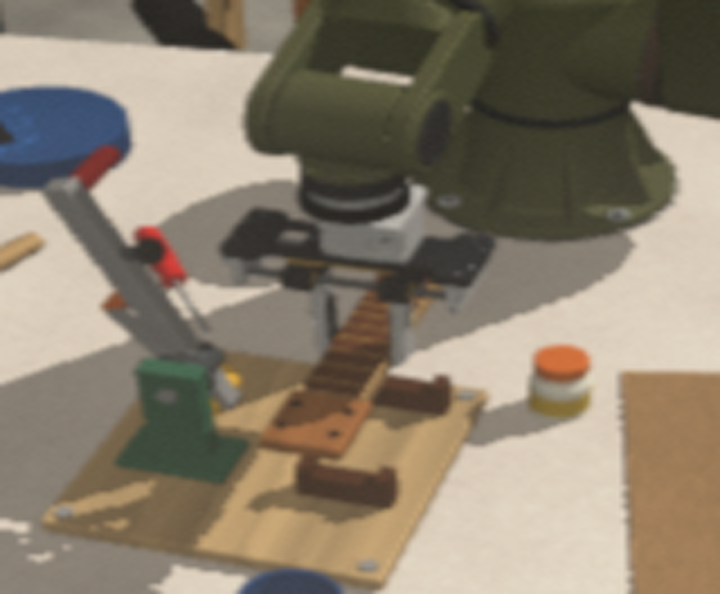

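Call:
{"method": "move_arm", "body": {
  "rows": [
    {"x": 0,"y": 0.4,"z": 0,"turn": 0.04},
    {"x": -0.05,"y": 0.8,"z": 0,"turn": 0.05},
    {"x": -0.05,"y": 0.8,"z": 0,"turn": 0.05},
    {"x": -0.1,"y": 0.8,"z": 0,"turn": 0.05},
    {"x": -0.1,"y": 0.8,"z": 0,"turn": 0.05}
  ]
}}

```text
time_s: 23.85
ee_pos: [0.5157, 0.1335, 0.1398]
eef_rot: [-2.559, 1.54, 0.748]
force: [0.2, -0.4, -2.3]
grip_width: 0.0446
```

```bash
python3 -c "
from h import *
o=st(); print((np.array([.510,.2327,.14])-o['ee_pos'])/.05)"
```

```text
t 23.85 p [0.5157 0.1335 0.1398] jawdir -80.51 F [ 0.18 -0.39 -2.28] M [-0.016  0.013 -0.022] w 0.0446
[-0.11462553  1.98451219  0.00375548]
```

Call:
{"method": "move_arm", "body": {
  "rows": [
    {"x": -0.05,"y": 0.8,"z": 0,"turn": -0.015},
    {"x": -0.05,"y": 0.7,"z": -0.1,"turn": 0},
    {"x": 0,"y": 0.35,"z": -0.2,"turn": 0},
    {"x": 0,"y": 0.1,"z": -0.2,"turn": 0},
    {"x": 0,"y": 0,"z": 0,"turn": 0}
  ]
}}

```text
time_s: 24.48
ee_pos: [0.5062, 0.2379, 0.1084]
eef_rot: [-2.428, 1.546, 0.873]
force: [-0.4, 0.1, -1.2]
grip_width: 0.045
```

```bash
python3 -c "
from h import *
o=st(); print((np.array([.510,.2327,.14])-o['ee_pos'])/.05)
s=snap('scene','s23.png');t=snap('top','t23.png')
cv2.imwrite('pics/sc23.png',cv2.resize(s['frame'][120:290,300:460],None,fx=4.5,fy=3.4,interpolation=cv2.INTER_CUBIC))
cv2.imwrite('pics/tc23.png',cv2.resize(t['frame'][130:280,190:340],None,fx=4.,fy=4,interpolation=cv2.INTER_CUBIC))"
```

```text
t 24.475 p [0.5062 0.2379 0.1084] jawdir -80.83 F [-0.39  0.1  -1.23] M [-0.008  0.058  0.007] w 0.045
[ 0.07554826 -0.10370403  0.63107248]
```

View pics/sc23.png

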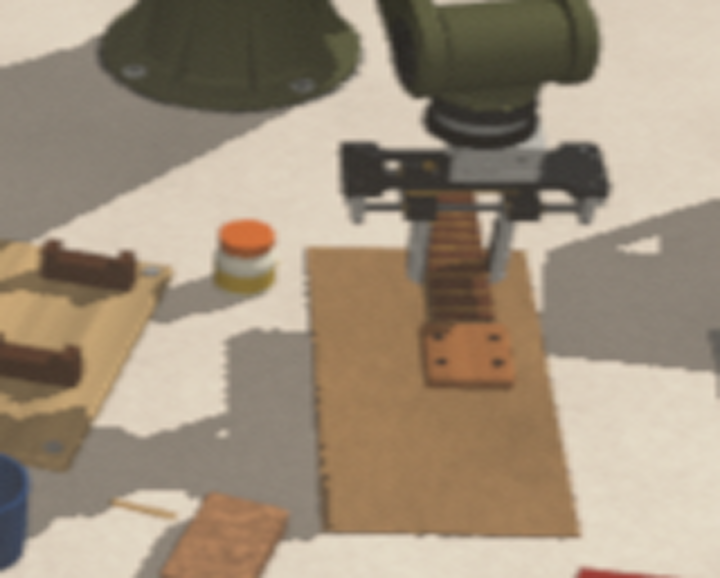

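View pics/tc23.png

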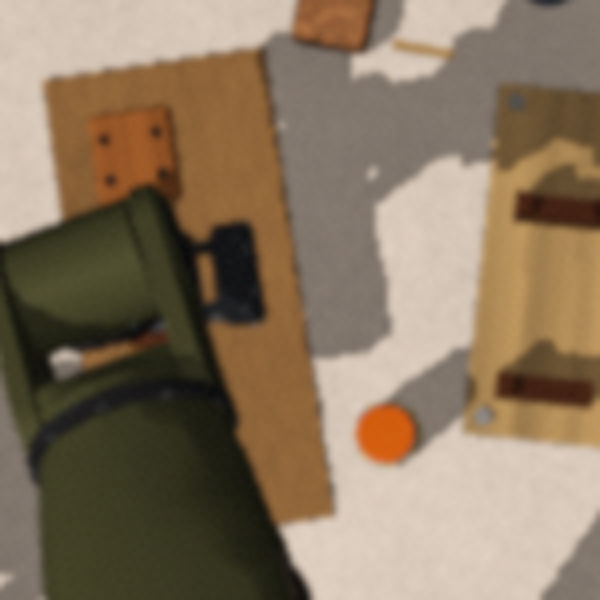

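```bash
python3 -c "
from h import *
t=imaging.camera('top');s=imaging.camera('scene')
p=atz(t,(190-.5+133.5/4,130-.5+152.5/4),.148); u=np.array([np.cos(.16),np.sin(.16)]); print(p, 'neck centre',p[:2]-.095*u)
q=atz(s,(300-.5+468/4.5,120-.5+354/3.4),.148); print(q,'neck centre',q[:2]-.095*u)"
```

```text
[0.61594027 0.2543192  0.148     ] neck centre [0.52215368 0.23918397]
[0.61780675 0.25344125 0.148     ] neck centre [0.52402015 0.23830602]
```

Call:
{"method": "move_arm", "body": {
  "rows": [
    {"x": 0.01,"y": -0.06,"z": -0.4,"turn": -0.008},
    {"x": 0,"y": 0,"z": -0.5,"turn": 0},
    {"x": 0,"y": 0,"z": -0.4,"turn": 0},
    {"x": 0,"y": 0,"z": -0.25,"turn": 0},
    {"x": 0,"y": 0,"z": -0.15,"turn": 0}
  ]
}}

```text
time_s: 25.3
ee_pos: [0.5103, 0.2325, 0.0262]
eef_rot: [-2.568, 1.538, 0.72]
force: [-0.1, -0.8, -2.1]
grip_width: 0.0449
```

```bash
python3 -c "
from h import *
o=st()
s=snap('scene','s24.png')
cv2.imwrite('pics/sc24.png',cv2.resize(s['frame'][140:270,350:450],None,fx=6,fy=4.5,interpolation=cv2.INTER_CUBIC))"
```

```text
t 25.3 p [0.5103 0.2325 0.0262] jawdir -81.61 F [-0.08 -0.81 -2.13] M [0.011 0.045 0.069] w 0.0449
```

View pics/sc24.png

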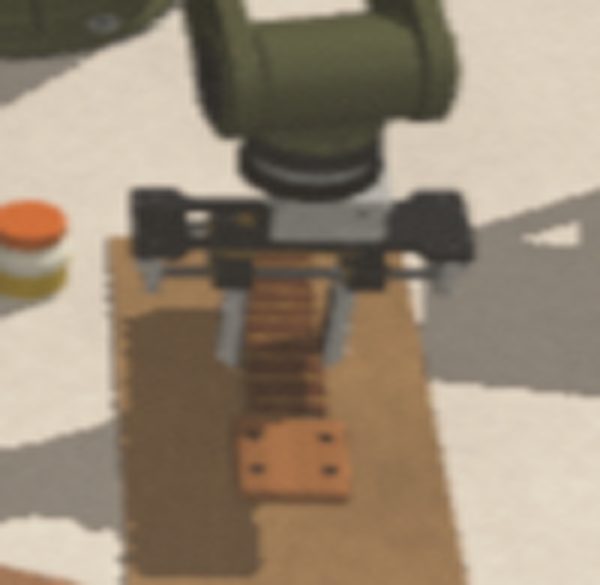

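Call:
{"method": "move_arm", "body": {
  "rows": [
    {"x": 0,"y": 0,"z": -0.2,"turn": 0},
    {"x": 0,"y": 0,"z": -0.15,"turn": 0},
    {"x": 0,"y": 0,"z": -0.12,"turn": 0},
    {"x": 0,"y": 0,"z": -0.08,"turn": 0},
    {"x": 0,"y": 0,"z": 0,"turn": 0}
  ]
}}

```text
time_s: 25.98
ee_pos: [0.5106, 0.2326, -0.0029]
eef_rot: [-2.577, 1.537, 0.711]
force: [0.1, 0.2, -2.1]
grip_width: 0.0449
```

```bash
python3 -c "
from h import *
o=st();print(o['qpos'])"
```

```text
t 25.975 p [ 0.5106  0.2326 -0.0029] jawdir -81.61 F [ 0.06  0.23 -2.12] M [-0.007  0.042 -0.019] w 0.0449
[0.35598594 0.52754097 1.67557079 0.01492898 0.90681678 1.7715313 ]
```

Expected contact near a reading of −0.014; going down in 2 mm rows.

Call:
{"method": "move_arm", "body": {
  "rows": [
    {"x": 0,"y": 0,"z": -0.05,"turn": 0},
    {"x": 0,"y": 0,"z": -0.05,"turn": 0},
    {"x": 0,"y": 0,"z": -0.04,"turn": 0},
    {"x": 0,"y": 0,"z": 0,"turn": 0},
    {"x": 0,"y": 0,"z": 0,"turn": 0}
  ]
}}

```text
time_s: 26.6
ee_pos: [0.5109, 0.2327, -0.0099]
eef_rot: [-2.585, 1.536, 0.703]
force: [0.6, 0.0, -1.6]
grip_width: 0.0447
```

Call:
{"method": "move_arm", "body": {
  "rows": [
    {"x": 0,"y": 0,"z": -0.04,"turn": 0},
    {"x": 0,"y": 0,"z": 0,"turn": 0},
    {"x": 0,"y": 0,"z": 0,"turn": 0},
    {"x": 0,"y": 0,"z": 0,"turn": 0},
    {"x": 0,"y": 0,"z": 0,"turn": 0}
  ]
}}

```text
time_s: 27.22
ee_pos: [0.511, 0.2328, -0.0119]
eef_rot: [-2.587, 1.536, 0.7]
force: [-0.3, -0.0, -1.6]
grip_width: 0.0446
```

```bash
python3 -c "
from h import *
o=st()
s=snap('scene','s25.png');o=st();s=snap('scene','s25.png');o=st()
cv2.imwrite('pics/sc25.png',cv2.resize(s['frame'][140:270,350:450],None,fx=6,fy=4.5,interpolation=cv2.INTER_CUBIC))"
```

```text
t 27.225 p [ 0.511   0.2328 -0.0119] jawdir -81.6 F [-0.26 -0.05 -1.6 ] M [-0.005  0.084 -0.001] w 0.0446
t 27.275 p [ 0.511   0.2328 -0.0119] jawdir -81.6 F [-0.1   0.1  -1.94] M [-0.019  0.091  0.007] w 0.0449
t 27.325 p [ 0.511   0.2327 -0.0119] jawdir -81.6 F [-0.06  0.26 -0.99] M [-0.003  0.063 -0.001] w 0.0448
```

View pics/sc25.png

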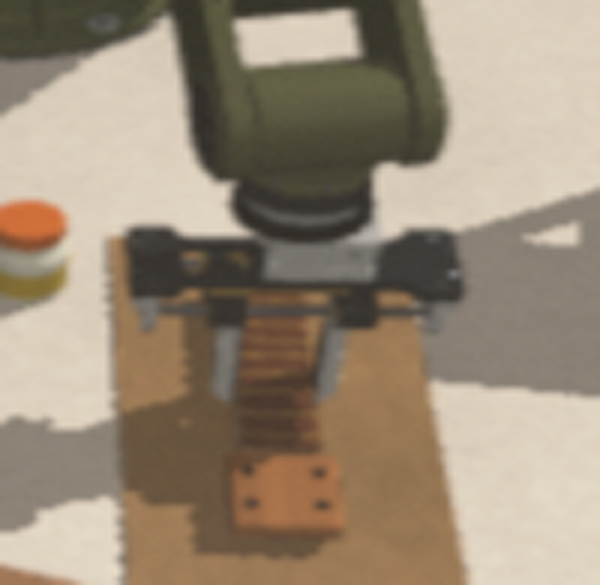

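Call:
{"method": "move_arm", "body": {
  "rows": [
    {"x": 0,"y": 0,"z": -0.03,"turn": 0},
    {"x": 0,"y": 0,"z": -0.03,"turn": 0},
    {"x": 0,"y": 0,"z": 0,"turn": 0},
    {"x": 0,"y": 0,"z": 0,"turn": 0},
    {"x": 0,"y": 0,"z": 0,"turn": 0}
  ]
}}

```text
time_s: 27.95
ee_pos: [0.5112, 0.2328, -0.0139]
eef_rot: [-2.598, 1.535, 0.69]
force: [-0.1, -0.7, 0.3]
grip_width: 0.0445
```

```bash
python3 -c "
from h import *
o=st()
for i in range(3): s=imaging.camera('scene');o=st()"
```

```text
t 27.95 p [ 0.5112  0.2328 -0.0139] jawdir -81.58 F [-0.07 -0.72  0.34] M [-0.157  0.109 -0.019] w 0.0445
t 28.0 p [ 0.5112  0.2329 -0.0139] jawdir -81.58 F [-0.72  0.32 -0.72] M [-0.019  0.148  0.029] w 0.0452
t 28.05 p [ 0.5112  0.2328 -0.0139] jawdir -81.59 F [-1.6  -0.18  1.06] M [-0.048  0.154  0.064] w 0.0449
t 28.1 p [ 0.5112  0.2329 -0.0139] jawdir -81.59 F [-1.21  0.62 -0.7 ] M [-0.027  0.098 -0.069] w 0.0452
```

Call:
{"method": "move_arm", "body": {
  "rows": [
    {"x": 0,"y": 0,"z": -0.03,"turn": 0},
    {"x": 0,"y": 0,"z": 0,"turn": 0},
    {"x": 0,"y": 0,"z": 0,"turn": 0},
    {"x": 0,"y": 0,"z": 0,"turn": 0},
    {"x": 0,"y": 0,"z": 0,"turn": 0}
  ]
}}

```text
time_s: 28.72
ee_pos: [0.5114, 0.2329, -0.014]
eef_rot: [-2.606, 1.535, 0.683]
force: [-0.7, -0.9, 2.6]
grip_width: 0.0449
```

```bash
python3 -c "
from h import *
o=st()
for i in range(2): s=snap('scene','s26.png');o=st()
cv2.imwrite('pics/sc26.png',cv2.resize(s['frame'][140:270,350:450],None,fx=6,fy=4.5,interpolation=cv2.INTER_CUBIC))"
```

```text
t 28.725 p [ 0.5114  0.2329 -0.014 ] jawdir -81.57 F [-0.75 -0.87  2.56] M [-0.146  0.246 -0.002] w 0.0449
t 28.775 p [ 0.5114  0.233  -0.014 ] jawdir -81.57 F [-1.45  0.67  1.07] M [-0.162  0.14   0.046] w 0.045
t 28.825 p [ 0.5114  0.233  -0.014 ] jawdir -81.57 F [-0.61 -0.62  0.31] M [-0.112  0.181 -0.028] w 0.0448
```

View pics/sc26.png

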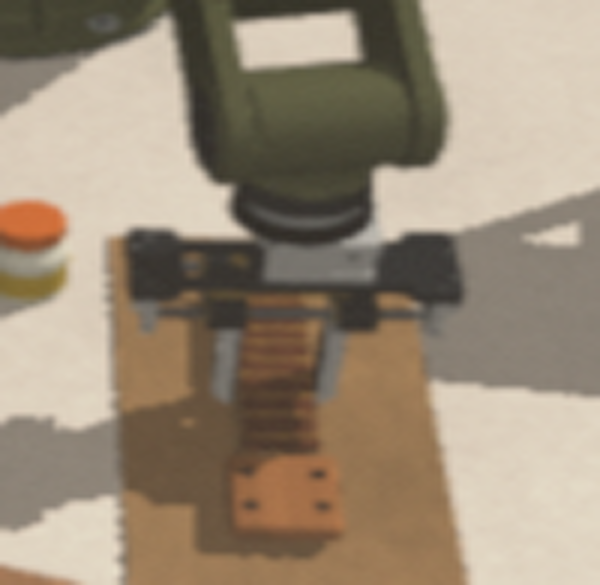

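Call:
{"method": "move_arm", "body": {
  "rows": [
    {"x": 0,"y": 0,"z": 0.01,"turn": 0},
    {"x": 0,"y": 0,"z": 0,"turn": 0},
    {"x": 0,"y": 0,"z": 0,"turn": 0},
    {"x": 0,"y": 0,"z": 0,"turn": 0},
    {"x": 0,"y": 0,"z": 0,"turn": 0}
  ],
  "jaw": -0.5
}}

```text
time_s: 29.45
ee_pos: [0.5116, 0.233, -0.0136]
eef_rot: [-2.606, 1.535, 0.682]
force: [-0.2, -0.7, 0.5]
grip_width: 0.0707
```

Call:
{"method": "move_arm", "body": {
  "rows": [
    {"x": 0,"y": 0,"z": 0.2,"turn": 0},
    {"x": 0,"y": 0,"z": 0.4,"turn": 0},
    {"x": 0,"y": 0,"z": 0.6,"turn": 0},
    {"x": 0,"y": 0,"z": 0.8,"turn": 0},
    {"x": 0,"y": 0,"z": 0.8,"turn": 0}
  ]
}}

```text
time_s: 30.08
ee_pos: [0.51, 0.2323, 0.1306]
eef_rot: [-2.568, 1.538, 0.72]
force: [0.4, -0.3, 0.4]
grip_width: 0.0707
```

Call:
{"method": "move_arm", "body": {
  "rows": [
    {"x": -0.4,"y": 0,"z": 0.5,"turn": 0},
    {"x": -0.8,"y": 0,"z": 0.3,"turn": 0},
    {"x": -0.8,"y": 0,"z": 0,"turn": 0},
    {"x": -0.5,"y": 0,"z": 0,"turn": 0},
    {"x": 0,"y": 0,"z": 0,"turn": 0}
  ]
}}

```text
time_s: 30.7
ee_pos: [0.3828, 0.2325, 0.1789]
eef_rot: [-2.643, 1.528, 0.645]
force: [0.6, 0.2, 0.1]
grip_width: 0.0706
```

Run:
```python
from h import *
o=st()
s=snap('scene','s27.png');t=snap('top','t27.png')
for n in('neck','sheet','handle'):
  for c in('scene','top'):print(n,c,[(np.round(x['location'],1),round(x['confidence'],2)) for x in imaging.spot_point(n,c)][:2])
cv2.imwrite('pics/sc27.png',cv2.resize(s['frame'][80:290,230:450],None,fx=3.6,fy=2.8,interpolation=cv2.INTER_CUBIC))
cv2.imwrite('pics/tc27.png',cv2.resize(t['frame'][130:280,190:340],None,fx=4.,fy=4,interpolation=cv2.INTER_CUBIC))
```

```text
t 30.7 p [0.3828 0.2325 0.1789] jawdir -81.59 F [0.56 0.19 0.09] M [-0.013  0.037 -0.045] w 0.0706
neck scene [(array([396.4, 230.5]), 0.69)]
neck top [(array([235.7, 202.5]), 0.71), (array([237.9, 209.6]), 0.66)]
sheet scene [(array([393.8, 230.7]), 0.87), (array([189.4, 222.4]), 0.21)]
sheet top [(array([236.3, 204.3]), 0.63)]
handle scene [(array([249.3, 131.2]), 0.66)]
handle top [(array([414.4, 219.4]), 0.96)]
```

View pics/sc27.png

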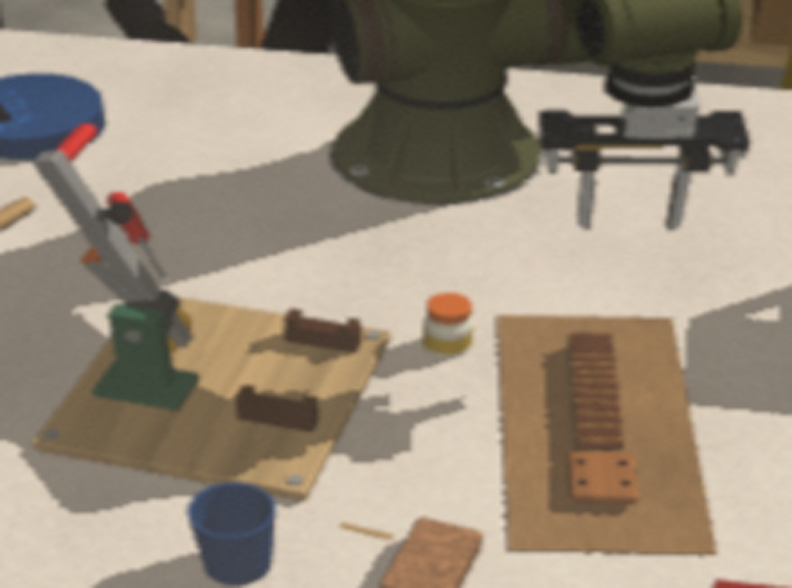

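View pics/tc27.png

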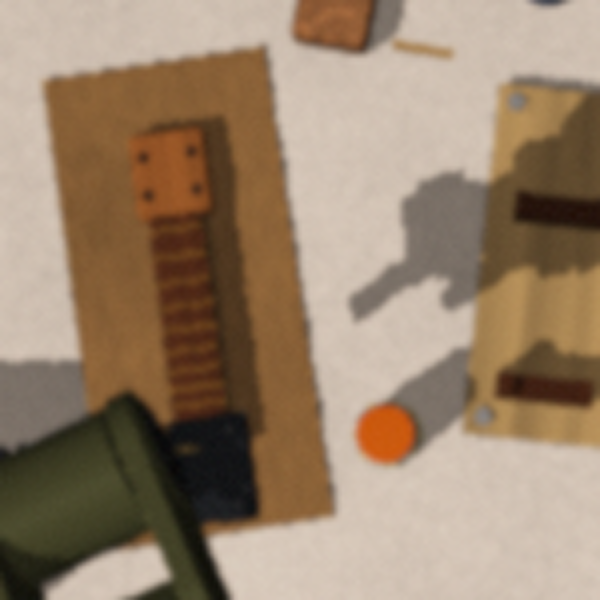

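Run:
```python
from h import *
s=imaging.camera('scene');t=imaging.camera('top')
c=lambda u,v:(229.5+(u+.5)/3.6,79.5+(v+.5)/2.8)
a=atz(s,c(592,335),.032);b=atz(s,c(604,499),.026);print(a,b,np.linalg.norm((a-b)[:2]),'yaw',np.arctan2(*(b-a)[[1,0]]),'mid',(a+b)/2)
h=atz(t,(189.5+172/4,129.5+173/4),.026); print('top: neck centre',h[:2]-.095*np.array([np.cos(.152),np.sin(.152)]))
print('sheet centre .524,.2355 yaw .152')
st(); ctrl.hand_in(); st()
```

```text
[0.39846911 0.21694358 0.032     ] [0.65531401 0.25098732 0.026     ] 0.259091262769031 yaw 0.13177776288128673 mid [0.52689156 0.23396545 0.029     ]
top: neck centre [0.5242564  0.23225555]
sheet centre .524,.2355 yaw .152
t 31.2 p [0.3837 0.2323 0.1776] jawdir -81.66 F [-0.83  1.2  -0.19] M [0.035 0.034 0.005] w 0.0705
the job is handed in; nothing more can be done
the job is handed in; nothing more can be done
```

I raised the hold-down by its handle, took it over the top and eased it onto the orange stop. I then let go, and laid the neck on the cardboard. I handed the job in at about 31 s. No verdict was reported, so what follows is from my own checks.

- **Hold-down:** It met the stop at about 1.93 rad. The force along the handle's path went from a 0.8 N pull to a 1.3 N push there. I pushed 2 mm further to confirm, backed off until the force was about zero, and released. Pictures after release and at the end show it resting open by itself. I could not measure the stop's deflection directly.
- **Neck:** I felt its 2 N weight go onto the cardboard before opening the jaws. In the last pictures it lies fretboard up, lengthways. Its middle is within about 4 mm of the sheet's middle and its direction within about 0.02 rad.
- **Bystanders:** Those in the last pictures showed no visible shift, but I did not measure their positions.

**Disagreements:**
- In the pictures the fingertips stood 25 to 40 mm higher than the stated TCP reading and finger overhang put them. I used the pictures, grip width and touch for heights. My first close on the peg gave 17.4 mm instead of 20 mm, so I opened, went lower and gripped again.
- During the raise the peg slipped about 1 cm along the pads, with up to about 9 N total on the tool.
- The push 2 mm further onto the stop added only about 0.5 N, where its stiffness predicts 1.1 N. The sensor noise is about as large.
- The tool ended tilted about 2°.

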